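Seat the calibration rod in the reader's V-bed

TASK

The reader's calibration rod lies on the worktop. Pick it up and slide it, tip first, along the reader's V-shaped bed and under the sprung clip until you feel it come up firmly against the back stop hidden inside; press it home gently, never hard. Leave it there, lying straight in the V on both flanks and against the stop, and do not disturb the dropper bottle, the lidded cup or the test card.

Things in the scene. Friction and masses are not known exactly. Their poses are not given: they have to be found in the camera images.
- rod_mid (a point): Calibration rod: steel, round, 16 mm in diameter, 100 mm long in all, about 50 g, with a blunt conical nose and a square grey plastic head (20 mm cube, thin black band). This point: on its axis, half-way along. Its x axis runs along the rod to the tip, z is up as it lies (axis 10 mm above the worktop). The head reaches from 30 to 50 mm behind this point: hold it there, the rest goes into the reader.
- rod_tip (a point): Middle of the rod's blunt tip (6 mm wide), 50 mm ahead of rod_mid, same axes. The cone takes the last 18 mm of the rod.
- rod: The same rod; origin on its underside, 10 mm under rod_mid, same axes.
- mouth (a point): Where the rod enters the reader: in the plane of its front face, on the axis that the rod takes when it lies in the V, 45 mm above the worktop. x points into the reader along the V, y sideways, z up. The first 20 mm of the V are open above, then a hood covers it (roof 23 mm above the axis, 32 mm clear between cheeks). The worktop in front of the face is free.
- reader: The reader: white box 100 mm long, 60 wide, 74 high, fixed; origin under its middle, 50 mm behind the front face; x points into it. Polished aluminium 90 degree V, bottom 11.3 mm under the axis. Hidden inside: a stiff back stop across the V, set somewhere from 64 to 76 mm in from the front face, different every time and not measured: it must be felt. It and the V take up to 20 N without harm.
- clip (a joint): Sprung clip under the hood (rad, 0 = at rest, grows as lifted; about 0.14 over the full rod). Its roller, 44 mm in from the front face, hangs 5.5 mm above the axis; the nose lifts it and it presses the rod into the V with about 2 N. Sliding under it takes 1 to 2 N before the stop is met.
- bottle_a: A dropper bottle, 27 mm wide, 74 mm high, standing; origin under its middle. Leave alone.
- cup: A lidded sample cup, 56 mm wide, 58 mm high; origin under its middle. Leave alone.
- card: A flat test card, 20 x 70 x 5 mm, lying; origin under its middle. Leave alone.

How it is judged:
On the way, in this order (a step that is already met when the one before it is completed fails the run):
1. the rod is lifted off the worktop (height (world z) of rod_mid above 0.03 m), for 0.1 s.
2. the rod is pressed against the back stop with at least 3 N while it lies in the V (contact force between rod and stop above 3 N and distance between rod_tip and stop below 0.004 m), for 0.1 s.
At the end, for the whole second after the job is handed in: The rod lies at rest in the V: its middle within 1.5 mm of the V's axis sideways and in height, within 0.03 rad of straight, bearing on the reader, and its tip within 1.5 mm of the back stop (x of rod_tip in the frame of stop above -0.0015 m and y of rod_mid in the frame of mouth between -0.0015 and 0.0015 m and z of rod_mid in the frame of mouth between -0.0015 and 0.0015 m and angle between the x axis of rod_mid and the x axis of mouth, either way round below 0.03 rad and contact force between rod and reader above 0.3 N and linear speed of rod below 0.01 m/s); the robot touches nothing.
It fails at once if the rod is pressed against the back stop with more than 20 N (contact force between rod and stop above 20 N).
It fails at once if the rod bears on the reader with more than 35 N in all, or the robot with more than 25 N (contact force between rod and reader above 35 N or contact force between any of the arm, the fingers and reader above 25 N).
It fails at once if the bottle, the cup or the card is moved by more than 30 mm (distance of any of bottle_a, cup, card from where it was at the start of the episode above 0.03 m).
It also fails if it takes over 58 s, if anything falls off the work surface, if the arm or the gripper's body presses on something with over 40 N, if the wrist force passes 120 N, or if a joint passes its speed limit or range.

ROBOT

A 7-joint arm with a two-finger parallel gripper is mounted at the origin on a cart in front of the work surface, level with it; the furniture and walls round the work are solid. World frame = base frame: x ahead of the robot, y to its left, z up, the work surface at z = 0. Lengths are in m, angles in rad, forces in N, time in s.
With the tool pointing down it reaches from about 0.425 to 0.875 m from the base axis. Payload 4.7 kg.
Tool frame: the origin (TCP) lies at the very end of the fingers, on their centre line; the grasp point (between the pads) lies 19 mm behind it; x points along the fingers, z is the direction in which the jaws open and shut, and the axes are right-handed (so a half turn about x gives the same grasp; the last joint's range is limited). The gripper opens to 87 mm and grips with 3 to 60 N. Pads are 19 mm wide; open, the fingers measure 117 mm over their backs; the gripper's body (75 mm by 190 mm) begins 51 mm behind the grasp point.
Start: joints at [1.24, 0.321, -0.07, 1.45, 0.023, 1.371, -0.057], TCP at [0.22, -0.612, 0.223] pointing down, gripper open.
Joint ranges: [-2.86, 2.86], [-0.3, 2.09], [-1.38, 1.24], [0.06, 2.45], [-1.56, 4.7], [0.09, 2.05], [-2.69, 2.69]. Speed limits (rad/s): [2.57, 2.57, 3.14, 3.14, 3.14, 3.14, 3.14].

INTERFACE

Orientations are given as a rotation vector (axis times angle).
In Python, from bench import * gives the robot as it stands.
- The arm moves only by the shell command python3 -m handwheel 'ROWS' [OPENING] [FORCE]. ROWS is JSON, a list of rows, each an object with "xyz": the shift along the world's x, y, z in cm, a list of three; "angular": the turn, a rotation vector about the world's x, y, z in degrees, a list of three. A call has 1 to 5 rows; each row shifts and turns the pose as measured when the row begins; what a row does not reach is not made up. A row lasts 1/12 s, in which the tool goes at most 41.7 mm and 7.16 degrees, less where a joint would pass 70% of its speed; a pose out of reach is approached as far as the arm can. A call with a gripper value outside its range is refused whole. OPENING is the finger opening in cm, from 0 to 8.7, set as the call begins (- or left out, the last holds). The fingers move at their own pace and stop on an object; FORCE is the grip in N (left out, the last holds). Time passes only in rows, so rows that do not move let the fingers close. It gives the time, the measured TCP pose, the force and the opening at its end, in the units of the state.
- get_state(): the state, without advancing time (a new reading comes with each control period).
- get_image(name): name is "scene" or "top" or "wrist"; returns a dict with "pixels" (400x640x3 uint8, blue, green, red), "K" (3x3 intrinsics, pixels), "cam_to_world" (4x4, takes a point from camera to world coordinates). Camera axes: x right, y down, z forward; pixel columns grow to the right and rows downward; lengths in m; the calibration is good to about 2 mm. A picture is of the moment at which its call begins. There is no depth.
- close_job(): hands the job in, once; it reports no verdict.
The state is a dict: "time": time; "joint_positions": joint angles; "qd": joint speeds; "joint_torque": joint torques, N m; "position": TCP position; "tool_rot": TCP orientation; "ft_force": force on the tool from outside, world axes, zero at the start; "torque": the same for the moment, N m; "grip_width": opening from 0.0 (shut) to 1.0 (fully open).
Only numpy, scipy, OpenCV 4.12 (cv2) and the standard library are available. Lean on these libraries where they do the work, as an engineer would, in place of code of your own. Each camera call takes 0.05 s, during which the arm holds its last target.

## Working session

There is one attempt and no reset: what is moved stays moved. The work goes in short steps, Python scripts to look and compute and a shell command to move; the robot and the scene stay as the last step left them, time stands still between calls to the robot, and variables do not carry over. Pictures are saved under pics/ and viewed, and the job is handed in when it is done.

```bash
ls; mkdir -p pics; python3 - <<'E'
from bench import *
import cv2
s=get_state()
for k in s: print(k,s[k])
for n in ["scene","top","wrist"]:
    d=get_image(n); cv2.imwrite(f"pics/{n}0.png",d["pixels"]); print(n,d["K"],d["cam_to_world"])
E
```

```text
pics
time 0.0
joint_positions [ 1.24010836  0.32183556 -0.07008182  1.45166577  0.02262181  1.37077188
 -0.0569175 ]
qd [-7.94037435e-04 -1.00554050e-03 -1.36274999e-03  1.33721251e-03
  8.57442579e-04  8.31945708e-04 -7.54657995e-05]
joint_torque [ 2.78947664e-04 -4.91289496e+01 -4.03695619e-01 -3.12525773e+01
 -6.38461090e-02  4.36897378e-02  1.69724290e-04]
position [ 0.21945953 -0.61125637  0.22145796]
tool_rot [ 0.9526035   1.35447572 -0.95096538]
ft_force [ 0.07806937  0.80356813 -0.14097619]
torque [-0.01440086  0.04040024  0.02581711]
grip_width 1.0006395088410094
scene [[451.51062113   0.         322.33307115]
 [  0.         451.51062113 198.57543196]
 [  0.           0.           1.        ]] [[-0.73243552 -0.39658931  0.55340323  0.02921843]
 [-0.68064281  0.44590728 -0.58128484  0.54659634]
 [-0.01623517 -0.80242359 -0.59653399  0.58350225]
 [ 0.          0.          0.          1.        ]]
top [[360.89250981   0.         324.95814919]
 [  0.         360.89250981 197.06826178]
 [  0.           0.           1.        ]] [[ 0.02775792 -0.99191684  0.12381631  0.37260194]
 [-0.99952031 -0.02583964  0.0170723   0.0454295 ]
 [-0.01373493 -0.12423081 -0.99215828  0.89849026]
 [ 0.          0.          0.          1.        ]]
wrist [[344.51308572   0.         321.86198794]
 [  0.         344.51308572 199.12311319]
 [  0.           0.           1.        ]] [[ 0.33852073 -0.90752811 -0.24858892  0.28778881]
 [-0.94095808 -0.32684962 -0.08813184 -0.58720614]
 [-0.00126907  0.26374621 -0.96459127  0.38372568]
 [ 0.          0.          0.          1.        ]]
```

View pics/scene0.png

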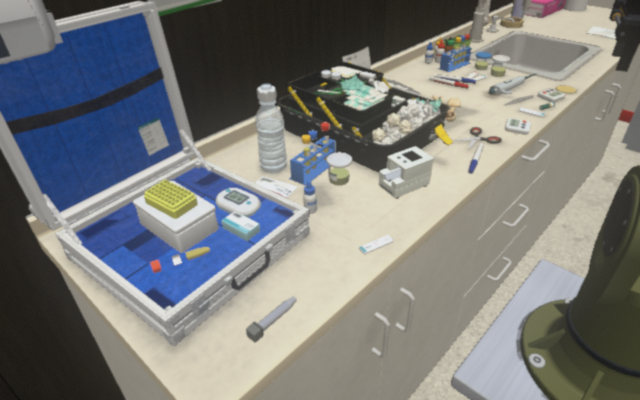

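View pics/top0.png

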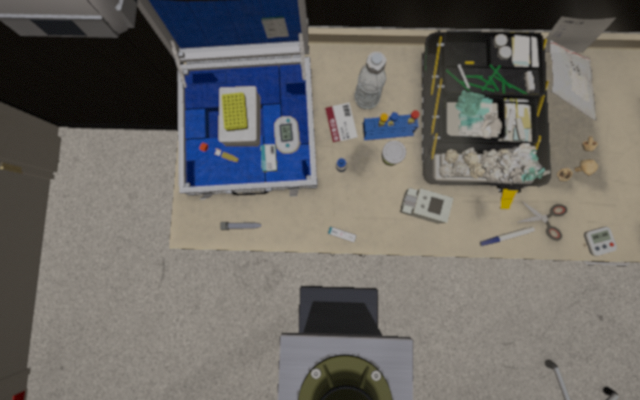

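The rod lies at about (240,226) in "top", tip to the right. The reader is at about (428,205), with its open V end facing left towards the rod. The card is at (341,234), the bottle at (341,164) and the cup at (392,153). I'll enlarge crops of these.

```bash
python3 - <<'E'
import cv2
def c(n,x,y,w,h,f,o):
    i=cv2.imread(f"pics/{n}.png")[y:y+h,x:x+w]; cv2.imwrite(f"pics/{o}.png",cv2.resize(i,None,fx=f,fy=f,interpolation=cv2.INTER_CUBIC))
c("top0",395,180,64,48,12,"c_top_reader")
c("top0",210,205,64,40,12,"c_top_rod")
c("scene0",370,140,72,56,11,"c_sc_reader")
c("scene0",240,285,64,60,10,"c_sc_rod")
E
```

```text
(no output)
```

View pics/c_top_reader.png

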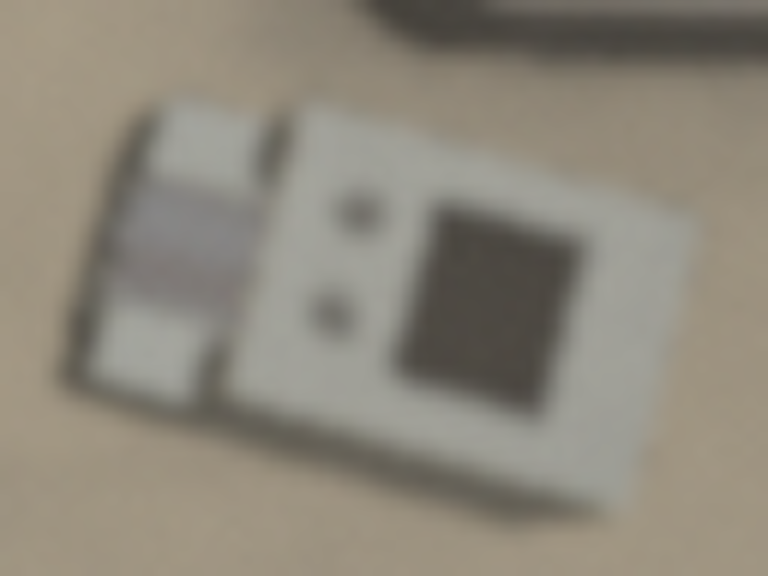

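View pics/c_top_rod.png

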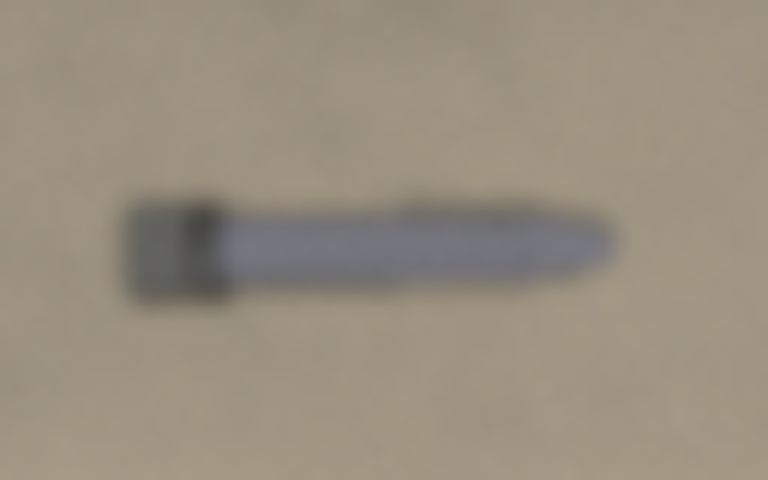

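View pics/c_sc_reader.png

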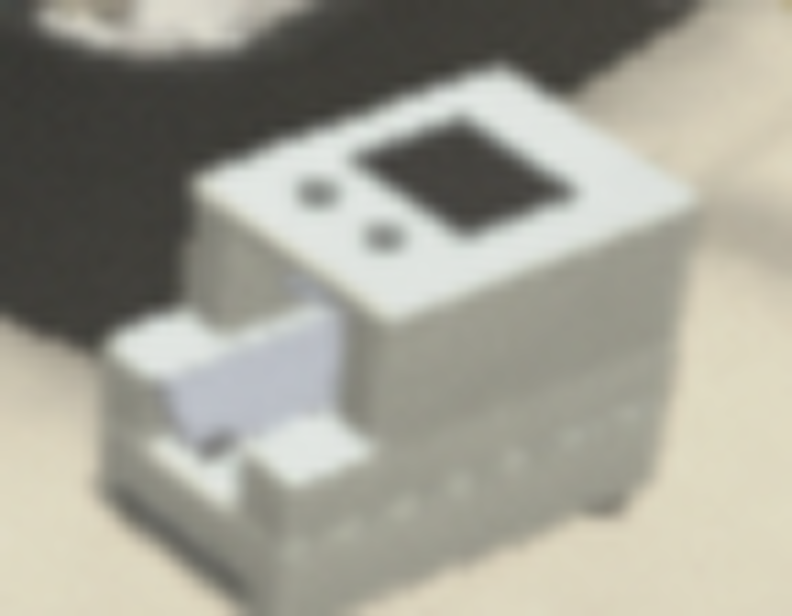

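View pics/c_sc_rod.png

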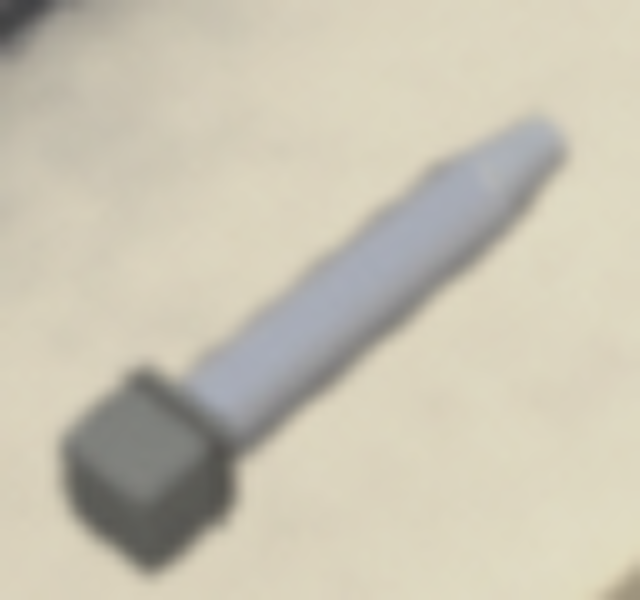

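```bash
cat > h.py <<'E'
import numpy as np, cv2
from scipy.optimize import least_squares
from scipy.spatial.transform import Rotation as R
def uc(x,y,ox,oy,f): return (ox+(x+.5)/f-.5, oy+(y+.5)/f-.5)
def proj(d,P):
    T=np.linalg.inv(d["cam_to_world"]); p=np.atleast_2d(P)@T[:3,:3].T+T[:3,3]; q=p@d["K"].T; return q[:,:2]/q[:,2:]
def onplane(d,uv,z):
    r=d["cam_to_world"][:3,:3]@np.linalg.solve(d["K"],[uv[0],uv[1],1]); o=d["cam_to_world"][:3,3]; return o+r*(z-o[2])/r[2]
def w(x,y,th,P):
    c,s=np.cos(th),np.sin(th); P=np.array(P,float); return np.c_[x+c*P[:,0]-s*P[:,1], y+s*P[:,0]+c*P[:,1],P[:,2]]
def fit(sets,x0):
    # sets: list of (d, uv list, model pts); returns x,y,th
    f=lambda p: np.concatenate([(proj(d,w(*p,M))-np.array(uv)).ravel() for d,uv,M in sets])
    r=least_squares(f,x0); return r.x,f(r.x).reshape(-1,2)
E
python3 - <<'E'
from bench import *
from h import *
T=get_image("top");S=get_image("scene")
np.set_printoptions(precision=4,suppress=True)
M=[[-.03,.03,.074],[-.03,-.03,.074],[.05,.03,.074],[.05,-.03,.074]]
# reader x ~ -y ; left (+y_r) = +x world (up in top)
ut=[uc(x,y,395,180,12) for x,y in [(300,100),(235,395),(697,215),(625,500)]]
us=[uc(x,y,370,140,11) for x,y in [(195,185),(395,320),(500,65),(697,190)]]
for s in ([(T,ut,M)],[(S,us,M)],[(T,ut,M),(S,us,M)]):
    p,r=fit(s,[.4,-.25,-1.6]); print("reader",p,"rms",np.sqrt((r**2).mean()),r.round(2).tolist())
# rod, origin mid, th
MT=[[-.05,.01,.02],[-.05,-.01,.02],[.05,0,.01]]
ut=[uc(x,y,210,205,12) for x,y in [(128,203),(130,300),(615,243)]]
MS=[[-.05,.01,.02],[-.05,-.01,.02],[-.03,.01,.02],[-.03,-.01,.02],[.05,0,.01]]
us=[uc(x,y,240,285,10) for x,y in [(68,440),(150,505),(145,368),(228,440),(553,140)]]
for s in ([(T,ut,MT)],[(S,us,MS)],[(T,ut,MT),(S,us,MS)]):
    p,r=fit(s,[.35,.27,-1.6]); print("rod",p,"rms",np.sqrt((r**2).mean()),r.round(2).tolist())
for n,uv,z in [("bottle",(341,164),.07),("cup",(392,153),.058),("card",(341,234),.005)]: print(n,onplane(T,uv,z))
E
```

```text
reader [ 0.4668 -0.1787 -1.8165] rms 0.663981671894988 [[-0.25, -0.33], [-1.13, 0.13], [0.71, -0.66], [0.66, 0.83]]
reader [ 0.4661 -0.1766 -1.8145] rms 0.3987786337152508 [[-0.49, -0.26], [0.01, -0.08], [-0.41, 0.02], [0.86, 0.22]]
reader [ 0.4668 -0.1781 -1.8157] rms 0.5983834413238258 [[-0.51, -0.31], [-1.37, 0.16], [0.45, -0.66], [0.43, 0.83], [-0.31, -0.65], [0.14, -0.5], [-0.25, -0.33], [0.99, -0.15]]
rod [ 0.4082  0.2649 -1.5209] rms 0.4021010909508821 [[-0.25, -0.06], [-0.53, 0.07], [0.79, -0.03]]
rod [ 0.4064  0.2673 -1.5316] rms 0.9374821758859996 [[-1.55, 0.6], [-0.77, 1.26], [0.57, -0.46], [1.24, -0.76], [0.58, -0.93]]
rod [ 0.407   0.2668 -1.5267] rms 0.9077095055367571 [[-1.03, 0.29], [-1.36, 0.42], [-0.01, 0.55], [-1.43, 0.25], [-0.61, 0.85], [0.63, -0.83], [1.34, -1.19], [0.46, -1.4]]
bottle [0.5549 0.0243 0.07  ]
cup [ 0.5872 -0.0965  0.058 ]
card [0.3935 0.0188 0.005 ]
```

```bash
python3 - <<'E'
from h import *
np.set_printoptions(precision=4,suppress=True)
print(R.from_rotvec([ 0.9526035,1.35447572,-0.95096538]).as_matrix())
def c(n,x,y,w,h,f,o):
    i=cv2.imread(f"pics/{n}.png")[y:y+h,x:x+w]; cv2.imwrite(f"pics/{o}.png",cv2.resize(i,None,fx=f,fy=f,interpolation=cv2.INTER_CUBIC))
c("top0",170,140,160,100,5,"c_top_case")
c("scene0",160,190,170,160,4,"c_sc_case")
E
```

```text
[[-0.0008  0.9411  0.338 ]
 [ 0.0017  0.338  -0.9411]
 [-1.     -0.0001 -0.0019]]
```

View pics/c_top_case.png

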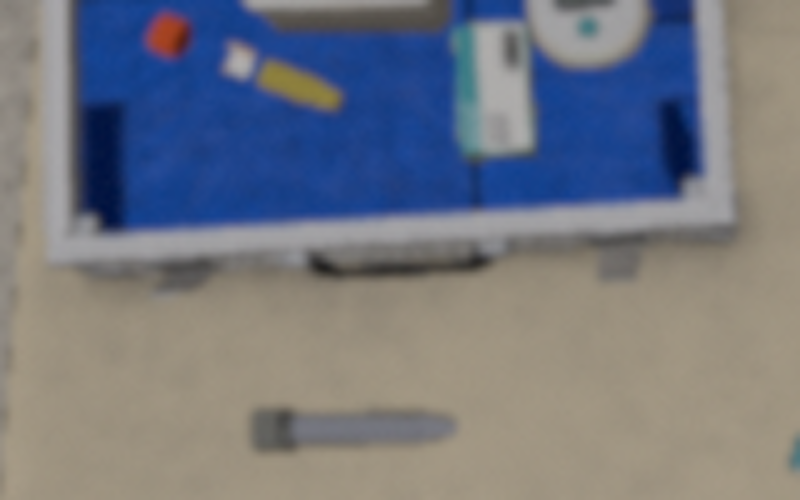

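View pics/c_sc_case.png

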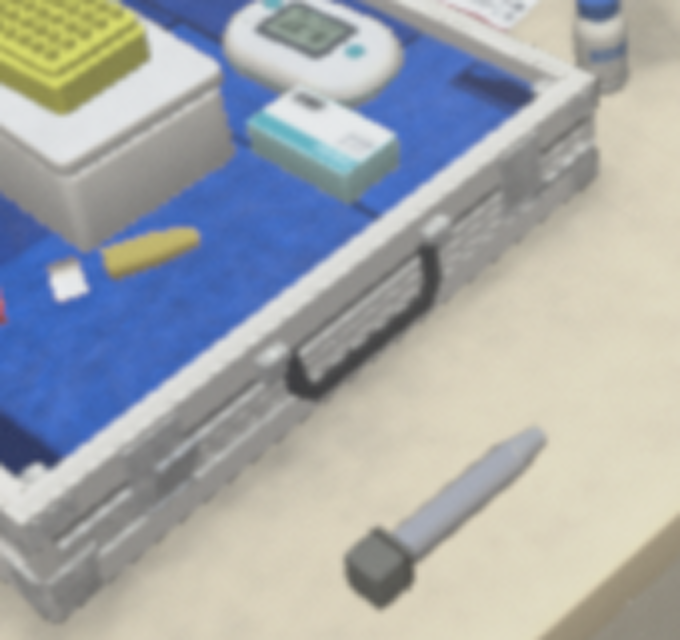

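```bash
python3 -m handwheel '[{"xyz":[2,3.6,0],"angular":[0,0,0]},{"xyz":[2,3.6,0],"angular":[0,0,0]},{"xyz":[2,3.6,0],"angular":[0,0,0]},{"xyz":[2,3.6,0],"angular":[0,0,0]},{"xyz":[2,3.6,0],"angular":[0,0,0]}]'
```

```text
time: 0.67
position: [0.3113, -0.4341, 0.2184]
tool_rot: [0.964, 1.35, -0.971]
ft_force: [1.2, 0.4, 0.7]
grip_width: 1.005
```

```bash
python3 -m handwheel '[{"xyz":[2.5,3.3,0],"angular":[0,0,6]},{"xyz":[2.5,3.3,0],"angular":[0,0,6]},{"xyz":[2.5,3.3,0],"angular":[0,0,6]},{"xyz":[2.5,3.3,0],"angular":[0,0,6]},{"xyz":[2.5,3.3,0],"angular":[0,0,6]}]'
python3 -m handwheel '[{"xyz":[1,4,0],"angular":[0,0,6]},{"xyz":[1,4,0],"angular":[0,0,6]},{"xyz":[0,4,0],"angular":[0,0,6]},{"xyz":[0,4,0],"angular":[0,0,6]},{"xyz":[0,4,0],"angular":[0,0,6]}]'
python3 - <<'E'
from bench import *
from h import *
T=get_image("top");S=get_image("scene")
np.set_printoptions(precision=4,suppress=True)
def tri(a,b):
    f=lambda P: np.r_[(proj(T,P)-a)[0],(proj(S,P)-b)[0]]
    r=least_squares(f,[.5,.2,.05]); print(r.x,r.fun)
tri(uc(735,225,170,140,5),uc(598,78,160,190,4))
tri(uc(50,262,170,140,5),uc(15,525,160,190,4))
tri(uc(315,272,170,140,5),uc(310,398,160,190,4))
tri(uc(490,262,170,140,5),uc(430,300,160,190,4))
E
```

```text
time: 1.08
position: [0.4345, -0.2657, 0.2192]
tool_rot: [0.544, 1.501, -0.557]
ft_force: [1.5, -1.2, 0.0]
grip_width: 1.003
time: 1.5
position: [0.458, -0.0601, 0.2194]
tool_rot: [0.113, 1.563, -0.123]
ft_force: [1.0, -0.2, 0.1]
grip_width: 1.003
[0.5064 0.0808 0.0641] [-0.2627 -0.3484  0.345   0.0517]
[0.4819 0.4038 0.0627] [-0.7506 -0.7952  0.6439  0.1744]
[0.4789 0.2818 0.0317] [ 1.252   1.4826 -1.2705 -0.2664]
[0.4923 0.2032 0.0192] [-0.3372 -0.4195  0.3776  0.0692]
```

```bash
python3 -m handwheel '[{"xyz":[0,4.1,0],"angular":[0,0,4]},{"xyz":[0,4.1,0],"angular":[0,0,4]},{"xyz":[0,4.1,0],"angular":[0,0,2]},{"xyz":[-1,4,0],"angular":[0,0,2]},{"xyz":[-1,4,0],"angular":[0,0,0]}]' 5
python3 -m handwheel '[{"xyz":[-1,4,-1],"angular":[0,0,0]},{"xyz":[-1,4,-1],"angular":[0,0,0]},{"xyz":[-1,3,-1],"angular":[0,0,0]},{"xyz":[0,2,-1],"angular":[0,0,0]},{"xyz":[0,0,0],"angular":[0,0,0]}]'
python3 - <<'E'
from bench import *
from h import *
s=get_state(); print(s["position"]); print(R.from_rotvec(s["tool_rot"]).as_matrix().round(4))
d=get_image("wrist"); cv2.imwrite("pics/w1.png",d["pixels"])
E
```

```text
time: 2.02
position: [0.4387, 0.1378, 0.2203]
tool_rot: [-0.053, 1.561, 0.039]
ft_force: [1.1, 1.0, -0.5]
grip_width: 0.713
time: 2.43
position: [0.4053, 0.2773, 0.1826]
tool_rot: [-0.057, 1.552, 0.047]
ft_force: [-0.5, 0.4, -0.0]
grip_width: 0.578
[0.40533675 0.27733914 0.18263111]
[[ 0.0182 -0.0659  0.9977]
 [-0.0057  0.9978  0.066 ]
 [-0.9998 -0.0069  0.0178]]
```

View pics/w1.png

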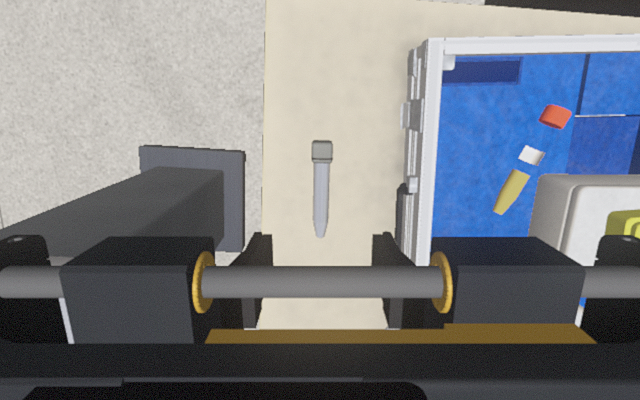

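The rod is in clear view: the head's top is at about (322,151) and the tip at (320,236). I'll enlarge it and fit.

```bash
python3 - <<'E'
import cv2
i=cv2.imread("pics/w1.png")[130:245,290:355]; cv2.imwrite("pics/w1c.png",cv2.resize(i,None,fx=5,fy=5,interpolation=cv2.INTER_CUBIC))
E
```

```text
(no output)
```

View pics/w1c.png

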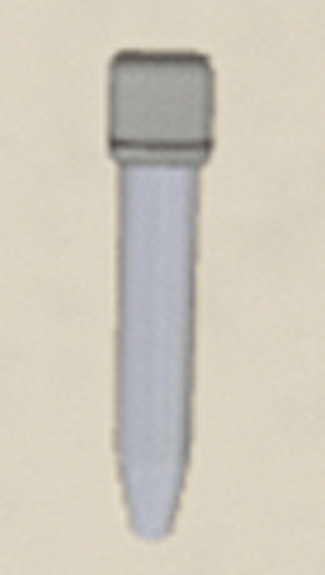

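```bash
python3 - <<'E'
from bench import *
from h import *
np.set_printoptions(precision=4,suppress=True)
d=get_image("wrist"); print(d["cam_to_world"][:3,3])
M=[[-.05,.01,.02],[-.05,-.01,.02],[-.03,.01,.02],[-.03,-.01,.02],[.05,0,.01],[-.03,.008,.01],[-.03,-.008,.01]]
u=[uc(x,y,290,130,5) for x,y in [(212,53),(110,54),(212,148),(111,149),(150,539),(194,166),(119,168)]]
p,r=fit([(d,u,M)],[.407,.267,-1.527]); print(p,r.round(2).tolist())
c=p[:2]-.04*np.array([np.cos(p[2]),np.sin(p[2])]); print("head",c)
s=get_state(); m=R.from_rotvec(s["tool_rot"]).as_matrix(); g=np.degrees(p[2])+90
print("pos",s["position"],"jaw yaw",np.degrees(np.arctan2(m[1,2],m[0,2])),"want",g)
c,sn=np.cos(np.radians(g)),np.sin(np.radians(g))
D=np.array([[0,-sn,c],[0,c,sn],[-1,0,0]]); print("turn",np.degrees(R.from_matrix(D@m.T).as_rotvec()))
E
```

```text
[0.3986 0.3487 0.3447]
[ 0.4088  0.2643 -1.5239] [[0.51, 0.71], [-0.47, 0.14], [-0.06, 2.91], [-0.9, 2.38], [0.24, -0.89], [1.03, -2.44], [-0.32, -3.1]]
head [0.407  0.3043]
pos [0.4069 0.2738 0.1835] jaw yaw 3.5755208178691684 want 2.688644574731782
turn [ 0.4637  1.082  -0.882 ]
```

```bash
python3 - <<'E'
from bench import *
from h import *
np.set_printoptions(precision=4,suppress=True)
d=get_image("wrist")
M=[[-.05,.01,.02],[-.05,-.01,.02],[-.03,.01,.02],[-.03,-.01,.02],[.05,0,.01]]
u=[uc(x,y,290,130,5) for x,y in [(212,61),(110,62),(212,162),(112,164),(150,539)]]
p,r=fit([(d,u,M)],[.407,.267,-1.527]); print(p,r.round(2).tolist())
print("head",p[:2]-.04*np.array([np.cos(p[2]),np.sin(p[2])]))
E
```

```text
[ 0.4103  0.2614 -1.5281] [[0.72, -0.05], [-0.24, -0.64], [0.11, 0.89], [-0.89, 0.14], [0.31, -0.34]]
head [0.4086 0.3014]
```

```bash
python3 -m handwheel '[{"xyz":[0.1,1.4,0],"angular":[0.4,1.1,-1.1]},{"xyz":[0,1.2,-3],"angular":[0,0,0]},{"xyz":[0,0,-3],"angular":[0,0,0]},{"xyz":[0,0,-2],"angular":[0,0,0]},{"xyz":[0,0,0],"angular":[0,0,0]}]'
python3 - <<'E'
from bench import *
from h import *
s=get_state(); print(s["position"]); print(R.from_rotvec(s["tool_rot"]).as_matrix().round(4))
d=get_image("wrist"); cv2.imwrite("pics/w2.png",d["pixels"]); print(d["cam_to_world"][:3,3])
E
```

```text
time: 3.0
position: [0.4185, 0.2889, 0.1046]
tool_rot: [-0.019, 1.56, 0.009]
ft_force: [-0.0, -1.0, 0.3]
grip_width: 0.574
[0.41846739 0.28892254 0.10456341]
[[ 0.0105 -0.0179  0.9998]
 [-0.0066  0.9998  0.018 ]
 [-0.9999 -0.0068  0.0104]]
[0.41600725 0.36190283 0.26622649]
```

View pics/w2.png

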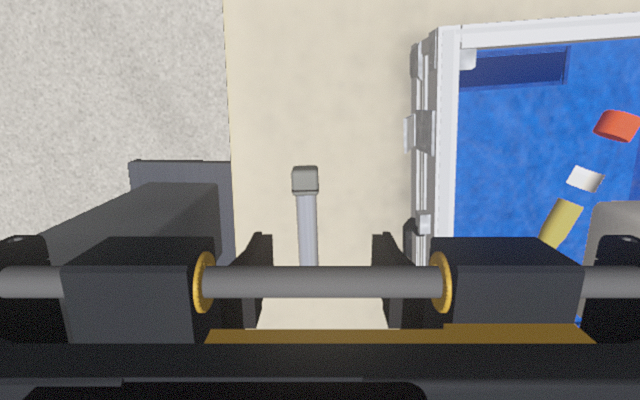

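```bash
python3 - <<'E'
import cv2
i=cv2.imread("pics/w2.png")[155:245,270:345]; cv2.imwrite("pics/w2c.png",cv2.resize(i,None,fx=6,fy=6,interpolation=cv2.INTER_CUBIC))
E
```

```text
(no output)
```

View pics/w2c.png

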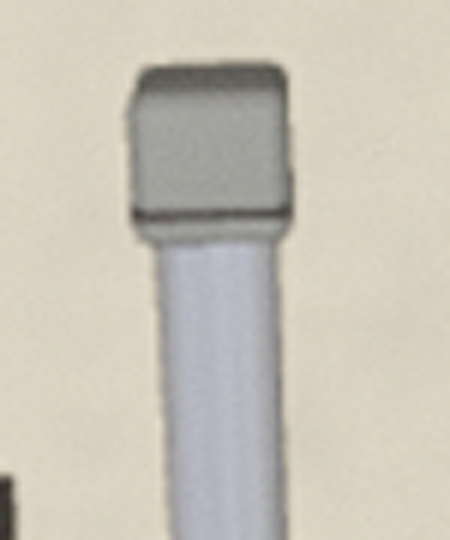

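```bash
python3 - <<'E'
from bench import *
from h import *
np.set_printoptions(precision=4,suppress=True)
d=get_image("wrist")
M=[[-.05,.01,.02],[-.05,-.01,.02],[-.03,.01,.02],[-.03,-.01,.02]]
u=[uc(x,y,270,155,6) for x,y in [(288,86),(131,91),(293,237),(135,241)]]
p,r=fit([(d,u,M)],[.407,.267,-1.527]); print(p,r.round(2).tolist())
print("head",p[:2]-.04*np.array([np.cos(p[2]),np.sin(p[2])]))
s=get_state(); print(s["position"])
E
```

```text
[ 0.4098  0.2655 -1.5318] [[0.55, -0.59], [-0.73, -0.79], [0.36, 0.75], [-0.17, 0.71]]
head [0.4082 0.3055]
[0.4202 0.2904 0.1078]
```

```bash
python3 -m handwheel '[{"xyz":[-1.1,1.4,0],"angular":[0.4,0.6,1.3]},{"xyz":[0,0,-2],"angular":[0,0,0]},{"xyz":[0,0,-2],"angular":[0,0,0]},{"xyz":[0,0,-1],"angular":[0,0,0]},{"xyz":[0,0,0],"angular":[0,0,0]}]'
python3 -m handwheel '[{"xyz":[0,0,0],"angular":[0,0,0]}]'
```

```text
time: 3.52
position: [0.4142, 0.3085, 0.0658]
tool_rot: [-0.023, 1.553, 0.037]
ft_force: [-0.3, 0.0, 0.3]
grip_width: 0.576
time: 3.6
position: [0.4144, 0.3092, 0.0669]
tool_rot: [-0.023, 1.552, 0.038]
ft_force: [0.3, 0.1, 0.5]
grip_width: 0.577
```

```bash
python3 -m handwheel '[{"xyz":[-0.6,-0.4,-1],"angular":[0,0,0]},{"xyz":[0,0,-1.5],"angular":[0,0,0]},{"xyz":[0,0,-1],"angular":[0,0,0]},{"xyz":[0,0,0],"angular":[0,0,0]}]'
python3 - <<'E'
from bench import *
from h import *
s=get_state(); print(s["position"]); m=R.from_rotvec(s["tool_rot"]).as_matrix();print(m.round(4))
g=np.radians(2.4);c,sn=np.cos(g),np.sin(g)
D=np.array([[0,-sn,c],[0,c,sn],[-1,0,0]]); print("turn",np.degrees(R.from_matrix(D@m.T).as_rotvec()))
E
```

```text
time: 3.93
position: [0.4097, 0.3065, 0.0341]
tool_rot: [-0.021, 1.545, 0.04]
ft_force: [0.3, -0.9, 0.1]
grip_width: 0.576
[0.40972688 0.3064928  0.03413309]
[[ 0.0249 -0.0389  0.9989]
 [ 0.0123  0.9992  0.0386]
 [-0.9996  0.0114  0.0254]]
turn [-0.70966623  1.42628626  0.17699671]
```

```bash
python3 -m handwheel '[{"xyz":[0,-0.1,-1],"angular":[-0.7,1.4,0.2]},{"xyz":[0,0,-0.8],"angular":[0,0,0]},{"xyz":[0,0,-0.7],"angular":[0,0,0]},{"xyz":[0,0,0],"angular":[0,0,0]}]'
python3 - <<'E'
from bench import *
from h import *
s=get_state(); print(s["position"]); m=R.from_rotvec(s["tool_rot"]).as_matrix()
g=np.radians(2.4);c,sn=np.cos(g),np.sin(g)
D=np.array([[0,-sn,c],[0,c,sn],[-1,0,0]]); print("turn",np.degrees(R.from_matrix(D@m.T).as_rotvec()))
d=get_image("wrist"); cv2.imwrite("pics/w3.png",d["pixels"])
d=get_image("scene"); cv2.imwrite("pics/s3.png",cv2.resize(d["pixels"][180:380,130:400],None,fx=2.5,fy=2.5))
E
```

```text
time: 4.27
position: [0.4099, 0.3056, 0.0091]
tool_rot: [-0.033, 1.569, 0.033]
ft_force: [-0.2, -0.2, -0.4]
grip_width: 0.579
[0.40993814 0.30561598 0.00906172]
turn [-0.02377453  0.10428971 -0.0220029 ]
```

View pics/w3.png

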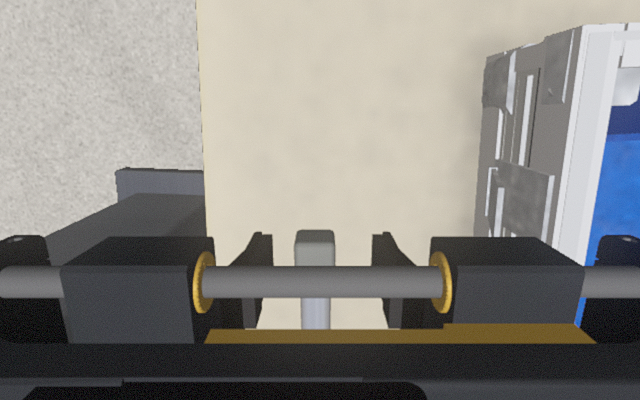

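View pics/s3.png

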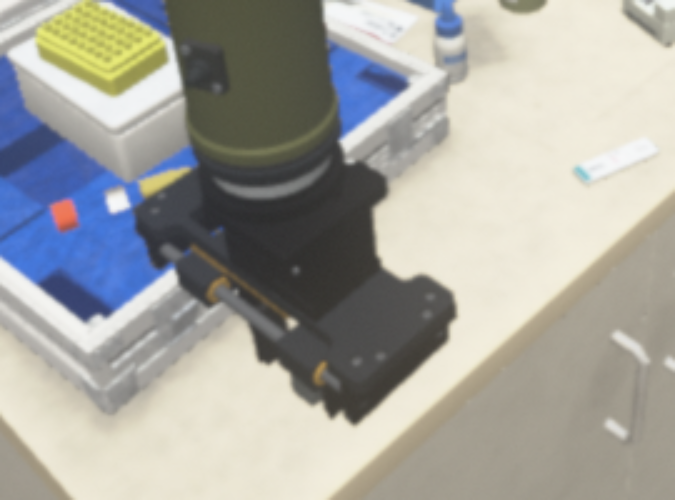

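```bash
python3 - <<'E'
from bench import *
from h import *
d=get_image("wrist"); i=d["pixels"][215:335,240:400]; cv2.imwrite("pics/w3c.png",cv2.resize(i,None,fx=5,fy=5,interpolation=cv2.INTER_CUBIC))
for r in (230,236,243): print(r,onplane(d,(315,r),.02),onplane(d,(315,r),0))
p=get_state()["position"]; print(p, proj(d,[[p[0],p[1],.02],[p[0],.3155,.02],[p[0],.3155,0],[p[0],.2955,.02]]))
E
```

```text
230 [0.40694334 0.32133638 0.02      ] [0.40689805 0.31390645 0.        ]
236 [0.40705753 0.31832959 0.02      ] [0.40702723 0.31050492 0.        ]
243 [0.40719216 0.31478432 0.02      ] [0.40717954 0.30649422 0.        ]
[0.4105949  0.30640742 0.01043712] [[321.40506694 259.4734554 ]
 [322.22605827 241.87660041]
 [322.07990038 227.45060429]
 [320.45085824 279.92564715]]
```

View pics/w3c.png

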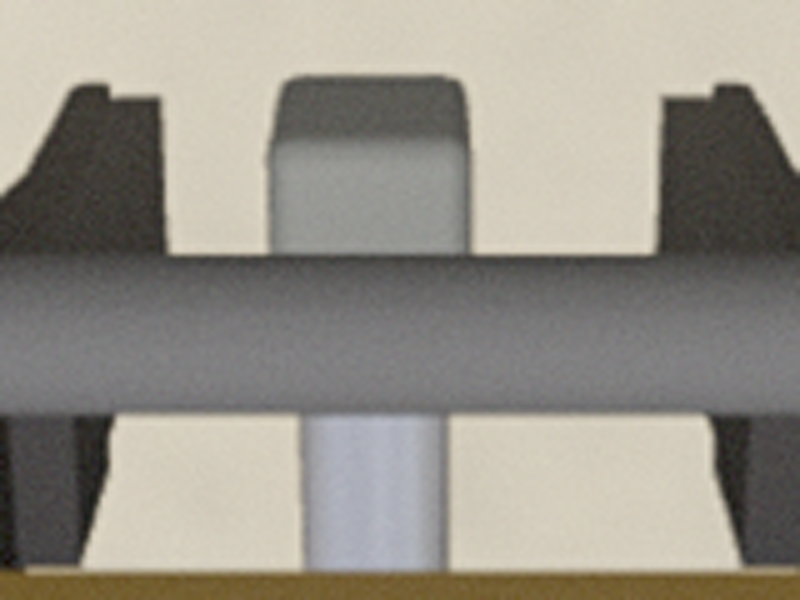

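```bash
python3 -m handwheel '[{"xyz":[-0.3,0,-0.6],"angular":[0,0,0]},{"xyz":[0,0,0],"angular":[0,0,0]}]'
python3 - <<'E'
from bench import *
print(get_state()["position"])
E
```

```text
time: 4.58
position: [0.4079, 0.3068, 0.0049]
tool_rot: [-0.032, 1.565, 0.035]
ft_force: [-1.1, -0.1, 0.4]
grip_width: 0.577
[0.40789841 0.30678124 0.00493991]
```

```bash
python3 -m handwheel '[{"xyz":[0,0,0],"angular":[0,0,0]},{"xyz":[0,0,0],"angular":[0,0,0]},{"xyz":[0,0,0],"angular":[0,0,0]},{"xyz":[0,0,0],"angular":[0,0,0]},{"xyz":[0,0,0],"angular":[0,0,0]}]' 1 25
python3 -m handwheel '[{"xyz":[0,0,0],"angular":[0,0,0]},{"xyz":[0,0,0],"angular":[0,0,0]},{"xyz":[0,0,0],"angular":[0,0,0]}]'
```

```text
time: 5.0
position: [0.4081, 0.3071, 0.0056]
tool_rot: [-0.032, 1.563, 0.036]
ft_force: [-1.0, 0.4, 0.6]
grip_width: 0.281
time: 5.25
position: [0.4081, 0.3071, 0.0056]
tool_rot: [-0.032, 1.563, 0.035]
ft_force: [-0.0, 0.4, -0.7]
grip_width: 0.229
```

```bash
python3 -m handwheel '[{"xyz":[0,0,1.5],"angular":[0,0,0]},{"xyz":[0,0,3],"angular":[0,0,0]},{"xyz":[0,0,3],"angular":[0,0,0]},{"xyz":[0,0,3],"angular":[0,0,0]},{"xyz":[0,0,3],"angular":[0,0,0]}]'
python3 -m handwheel '[{"xyz":[0,-2,2],"angular":[0,0,0]},{"xyz":[1.5,-3.5,2],"angular":[0,0,-3]},{"xyz":[2,-3.5,2],"angular":[0,0,-3]},{"xyz":[2,-3.5,2],"angular":[0,0,-3]},{"xyz":[2,-3.5,0],"angular":[0,0,-3]}]'
python3 -m handwheel '[{"xyz":[1,-4,0],"angular":[0,0,-3]},{"xyz":[0,-4,0],"angular":[0,0,-1.5]},{"xyz":[0,-4,0],"angular":[0,0,0]},{"xyz":[0,-4,0],"angular":[0,0,0]},{"xyz":[0,-4,0],"angular":[0,0,0]}]'
python3 - <<'E'
from bench import *
from h import *
s=get_state(); print(s["position"]);m=R.from_rotvec(s["tool_rot"]).as_matrix();print(m.round(4))
for n in ("scene","top"):
    d=get_image(n); cv2.imwrite(f"pics/{n}4.png",d["pixels"])
E
```

```text
time: 5.67
position: [0.4014, 0.303, 0.1378]
tool_rot: [-0.038, 1.58, 0.032]
ft_force: [1.0, -0.7, -1.1]
grip_width: 0.229
time: 6.08
position: [0.4729, 0.1532, 0.2278]
tool_rot: [0.119, 1.565, -0.115]
ft_force: [0.9, 0.4, -0.3]
grip_width: 0.225
time: 6.5
position: [0.4864, -0.0546, 0.2309]
tool_rot: [0.185, 1.551, -0.178]
ft_force: [1.6, 0.3, -1.1]
grip_width: 0.227
[ 0.48640115 -0.05459119  0.23089269]
[[ 0.0126  0.2298  0.9732]
 [ 0.0031  0.9732 -0.2299]
 [-0.9999  0.0059  0.0116]]
```

View pics/scene4.png

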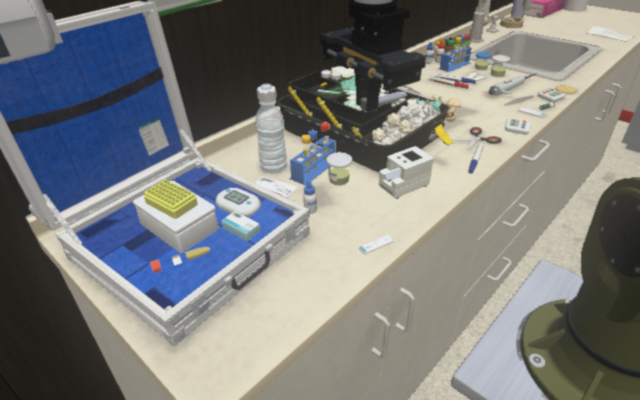

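View pics/top4.png

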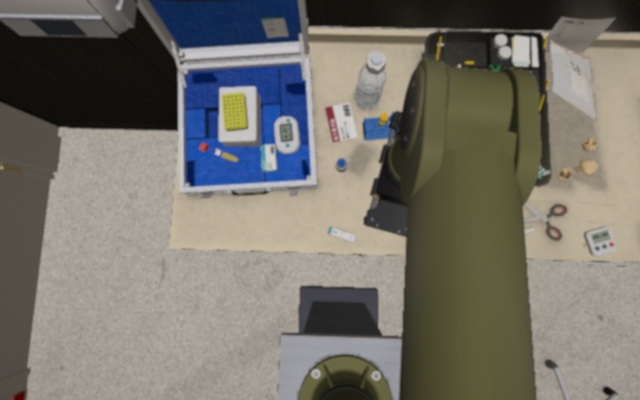

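```bash
python3 -m handwheel '[{"xyz":[-0.5,-4,1],"angular":[0,0,0]},{"xyz":[-1,-4,1],"angular":[0,0,0]},{"xyz":[-1,-4,1],"angular":[0,0,0]},{"xyz":[-1,-3.5,1],"angular":[0,0,0]},{"xyz":[-1,-3,0],"angular":[0,0,0]}]'
python3 -m handwheel '[{"xyz":[-0.5,-1,0],"angular":[0,0,0]},{"xyz":[0,0,0],"angular":[0,0,0]}]'
python3 - <<'E'
from bench import *
from h import *
print(get_state()["position"])
d=get_image("wrist"); cv2.imwrite(f"pics/w5.png",d["pixels"]); print(d["cam_to_world"][:3])
np.savez("w5.npz",K=d["K"],T=d["cam_to_world"])
E
```

```text
time: 7.02
position: [0.4407, -0.2357, 0.2692]
tool_rot: [0.186, 1.553, -0.177]
ft_force: [1.7, -0.2, -1.0]
grip_width: 0.226
time: 7.18
position: [0.4318, -0.2544, 0.269]
tool_rot: [0.194, 1.553, -0.189]
ft_force: [-0.4, 0.3, -0.3]
grip_width: 0.227
[ 0.43178498 -0.25435974  0.26903826]
[[ 0.97048699 -0.23488003 -0.05464773  0.44816192]
 [-0.24100358 -0.93666401 -0.25412164 -0.18484869]
 [ 0.00850154  0.25979205 -0.96562716  0.43148167]]
```

View pics/w5.png

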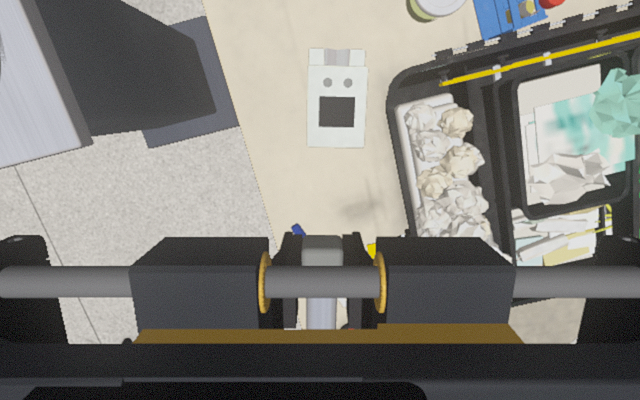

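```bash
python3 - <<'E'
import cv2
i=cv2.imread("pics/w5.png")
cv2.imwrite("pics/w5a.png",cv2.resize(i[40:160,295:380],None,fx=5,fy=5,interpolation=cv2.INTER_CUBIC))
cv2.imwrite("pics/w5b.png",cv2.resize(i[225:335,270:375],None,fx=5,fy=5,interpolation=cv2.INTER_CUBIC))
E
```

```text
(no output)
```

View pics/w5a.png

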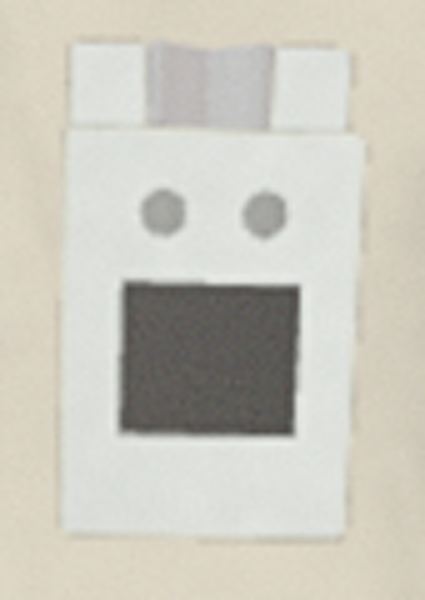

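View pics/w5b.png

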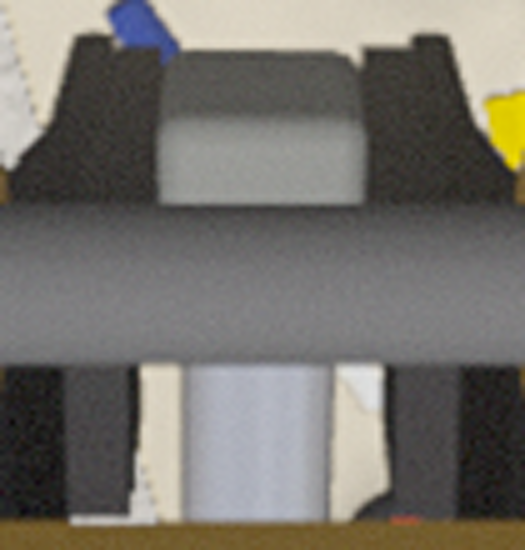

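```bash
python3 - <<'E'
from h import *
from bench import *
np.set_printoptions(precision=4,suppress=True)
z=np.load("w5.npz"); d={"K":z["K"],"cam_to_world":z["T"]}
M=[[-.03,.03,.074],[-.03,-.03,.074],[.05,.03,.074],[.05,-.03,.074]]
# reader +y is world +x (image right)
u=[uc(x,y,295,40,5) for x,y in [(364,135),(66,130),(346,537),(62,534)]]
p,r=fit([(d,u,M)],[.467,-.178,-1.816]); print("w",p,r.round(2).tolist())
T=get_image("top");S=get_image("scene")
ut=[uc(x,y,395,180,12) for x,y in [(300,100),(235,395),(697,215),(625,500)]]
us=[uc(x,y,370,140,11) for x,y in [(195,185),(395,320),(500,65),(697,190)]]
p2,_=fit([(d,u,M),(S,us,M)],p); print("w+s",p2)
for q in (p,p2,(.4661,-.1766,-1.8145)):
    a=np.array([np.cos(q[2]),np.sin(q[2])]); print("mouth",q[:2]-.05*a,"dir",a)
# V bottom check
print(proj(d,w(*p,[[-.05,0,.0337],[-.03,0,.0337]])), uc(213,48,295,40,5),uc(206,122,295,40,5))
# rod in hand: predict head and rod center from TCP
s=get_state(); m=R.from_rotvec(s["tool_rot"]).as_matrix(); t=np.array(s["position"])
print("pos",t, m.round(4).tolist())
# tool: x down, y backwards along rod (+y ~ to head), z jaw ; axis 4.4mm back from TCP
ax=t-.0044*m[:,0]
f=lambda b: proj(d,[ax-m[:,1]*k for k in b])
print("pred axis px",f([-.01,.03,.045]))
print("jaw yaw",np.degrees(np.arctan2(m[1,2],m[0,2])),"want",np.degrees(p[2])+90)
E
```

```text
w [ 0.4676 -0.1807 -1.8299] [[0.97, -0.85], [-1.04, -0.95], [0.65, 1.18], [-0.57, 0.93]]
w+s [ 0.4676 -0.1804 -1.8281]
mouth [ 0.4804 -0.1323] dir [-0.2562 -0.9666]
mouth [ 0.4804 -0.132 ] dir [-0.2545 -0.9671]
mouth [ 0.4782 -0.1281] dir [-0.2413 -0.9705]
[[336.1382  49.633 ]
 [335.6506  69.4874]] (337.2, 49.2) (335.8, 64.0)
pos [ 0.4337 -0.2498  0.2688] [[0.0096, 0.235, 0.972], [0.0037, 0.972, -0.235], [-0.9999, 0.0058, 0.0085]]
pred axis px [[322.3187 226.9405]
 [322.7693 299.872 ]
 [322.9247 325.0283]]
jaw yaw -13.592408402179887 want -14.84717086314214
```

```bash
python3 -m handwheel '[{"xyz":[1,3.5,0],"angular":[0,0,-1]},{"xyz":[1.5,3.9,0],"angular":[0,0,0]},{"xyz":[1.5,3.9,-0.5],"angular":[0,0,0]},{"xyz":[1.5,3.8,-1],"angular":[0,0,0]},{"xyz":[1,3,-1.5],"angular":[0,0,0]}]'
python3 -m handwheel '[{"xyz":[0.5,2,-2],"angular":[0,0,0]},{"xyz":[0,0,-3],"angular":[0,0,0]},{"xyz":[0,0,-2],"angular":[0,0,0]},{"xyz":[0,0,0],"angular":[0,0,0]}]'
python3 - <<'E'
from bench import *
from h import *
s=get_state(); print(s["position"]); m=R.from_rotvec(s["tool_rot"]).as_matrix()
g=np.radians(-14.4);c,sn=np.cos(g),np.sin(g)
D=np.array([[0,-sn,c],[0,c,sn],[-1,0,0]]); print("turn",np.degrees(R.from_matrix(D@m.T).as_rotvec()))
print(np.array([.5075,-.029,.043])-s["position"])
E
```

```text
time: 7.75
position: [0.4991, -0.0647, 0.2411]
tool_rot: [0.205, 1.546, -0.2]
ft_force: [1.0, 0.0, -0.2]
grip_width: 0.23
time: 8.08
position: [0.5049, -0.0192, 0.1683]
tool_rot: [0.184, 1.547, -0.168]
ft_force: [-0.3, -0.1, -0.3]
grip_width: 0.23
[ 0.50491405 -0.01922452  0.1683316 ]
turn [-0.4320496   1.01182801 -1.53079233]
[ 0.00258595 -0.00977548 -0.1253316 ]
```

```bash
python3 -m handwheel '[{"xyz":[0.2,-0.7,-2],"angular":[-0.4,1,-1.5]},{"xyz":[0,0,-3],"angular":[0,0,0]},{"xyz":[0,0,-2],"angular":[0,0,0]},{"xyz":[0,0,0],"angular":[0,0,0]},{"xyz":[0,0,0],"angular":[0,0,0]}]'
cat > st.py <<'E'
from bench import *
from h import *
import sys
np.set_printoptions(precision=4,suppress=True)
g0=float(sys.argv[1]) if len(sys.argv)>1 else -14.4
s=get_state(); m=R.from_rotvec(s["tool_rot"]).as_matrix()
g=np.radians(g0);c,sn=np.cos(g),np.sin(g)
D=np.array([[0,-sn,c],[0,c,sn],[-1,0,0]]); print("turn",np.degrees(R.from_matrix(D@m.T).as_rotvec()))
a=np.array([-.255,-.967]); n=np.array([.967,-.255])
tip=np.array(s["position"][:2])-m[:2,1]*.0917; hd=np.array(s["position"][:2])
M=np.array([.4802,-.132])
f=np.array(s["ft_force"])
print("pos",s["position"],"tip in",(tip-M)@a*1e3,"tip side",(tip-M)@n*1e3,"head side",(hd-M)@n*1e3,"mm; axis dz",(s["position"][2]+.0044-.045)*1e3,"F along",f[:2]@a,"side",f[:2]@n,"z",f[2],"w",s["grip_width"],"t",s["time"])
E
python3 st.py
```

```text
time: 8.5
position: [0.5086, -0.0172, 0.1008]
tool_rot: [0.189, 1.559, -0.186]
ft_force: [0.7, -0.5, -0.2]
grip_width: 0.227
turn [-0.0728  0.2216 -0.7356]
pos [ 0.5086 -0.0172  0.1008] tip in -26.527114698030847 tip side -0.007690478068296892 head side -1.7819253275635032 mm; axis dz 60.22805220413688 F along 0.2785195637124977 side 0.8126438052908034 z -0.21859275522911187 w 0.22668698946368046 t 8.5
```

```bash
python3 -m handwheel '[{"xyz":[0,-0.5,-1.5],"angular":[0,0.2,-0.7]},{"xyz":[0,0,-2],"angular":[0,0,0]},{"xyz":[0,0,-1],"angular":[0,0,0]},{"xyz":[0,0,0],"angular":[0,0,0]},{"xyz":[0,0,0],"angular":[0,0,0]}]'
python3 st.py
python3 - <<'E'
from bench import *
from h import *
d=get_image("scene"); cv2.imwrite("pics/s6.png",cv2.resize(d["pixels"][110:220,330:460],None,fx=6,fy=5.4,interpolation=cv2.INTER_CUBIC))
E
```

```text
time: 8.92
position: [0.5135, -0.0227, 0.0597]
tool_rot: [0.198, 1.551, -0.198]
ft_force: [-0.9, 0.6, 0.6]
grip_width: 0.224
turn [0.0778 0.5801 0.0692]
pos [ 0.5135 -0.0227  0.0597] tip in -22.437841107166843 tip side 4.808007065726258 head side 4.321593430385578 mm; axis dz 19.05549512623274 F along -0.31529822804935664 side -1.0071394954961084 z 0.6495750640615034 w 0.2237848816698572 t 8.9167
```

View pics/s6.png

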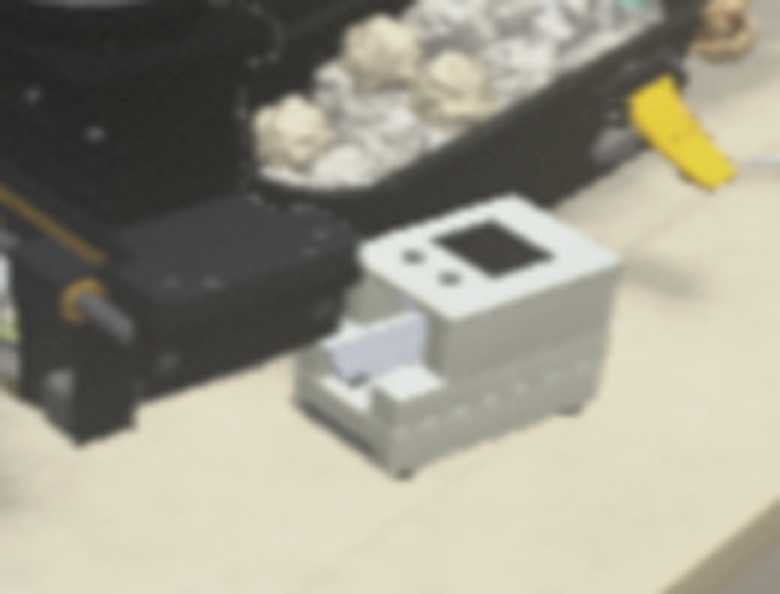

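```bash
python3 -m handwheel '[{"xyz":[-0.45,0.12,-0.6],"angular":[0,0.6,0]},{"xyz":[0,0,-0.6],"angular":[0,0,0]},{"xyz":[0,0,-0.2],"angular":[0,0,0]},{"xyz":[0,0,0],"angular":[0,0,0]},{"xyz":[0,0,0],"angular":[0,0,0]}]'
python3 st.py
```

```text
time: 9.38
position: [0.5105, -0.022, 0.0471]
tool_rot: [0.197, 1.558, -0.201]
ft_force: [0.3, 0.4, 0.3]
grip_width: 0.227
turn [0.1598 0.1674 0.1221]
pos [ 0.5105 -0.022   0.0471] tip in -22.42816351225922 tip side 1.6167155202240047 head side 1.2158418882770603 mm; axis dz 6.450779091179526 F along -0.4157859770881591 side 0.15182319995979762 z 0.31201371429017144 w 0.22650881532180447 t 9.3833
```

```bash
python3 -m handwheel '[{"xyz":[-0.15,0.04,-0.2],"angular":[0.1,0.1,0.1]},{"xyz":[-0.15,-0.5,-0.1],"angular":[0,0,0]},{"xyz":[-0.15,-0.5,-0.1],"angular":[0,0,0]},{"xyz":[0,0,0],"angular":[0,0,0]}]'
python3 st.py
```

```text
time: 9.72
position: [0.5058, -0.0323, 0.043]
tool_rot: [0.196, 1.56, -0.198]
ft_force: [-0.1, 0.8, -0.6]
grip_width: 0.223
turn [ 0.0667  0.0895 -0.0337]
pos [ 0.5058 -0.0323  0.043 ] tip in -11.226578139695746 tip side 0.01738437096762467 head side -0.6330064831490382 mm; axis dz 2.441983449473745 F along -0.7943729068714425 side -0.3163904699701305 z -0.5557569273463249 w 0.2229825510108376 t 9.7167
```

```bash
python3 -m handwheel '[{"xyz":[-0.1,-0.5,0],"angular":[0,0,0]},{"xyz":[-0.1,-0.5,0],"angular":[0,0,0]},{"xyz":[-0.13,-0.5,0],"angular":[0,0,0]},{"xyz":[-0.13,-0.5,0],"angular":[0,0,0]},{"xyz":[0,0,0],"angular":[0,0,0]}]'
python3 st.py
python3 - <<'E'
from bench import *
from h import *
for n in ("scene","top"):
    d=get_image(n); cv2.imwrite(f"pics/{n}7.png",cv2.resize(d["pixels"][110:230,330:480],None,fx=5,fy=5,interpolation=cv2.INTER_CUBIC))
E
```

```text
time: 10.13
position: [0.5006, -0.0557, 0.0432]
tool_rot: [0.197, 1.56, -0.199]
ft_force: [0.3, -0.1, -0.9]
grip_width: 0.225
turn [0.1048 0.0996 0.0597]
pos [ 0.5006 -0.0557  0.0432] tip in 12.688189391692616 tip side 0.7789723214541107 head side 0.2781702981506143 mm; axis dz 2.5881439632775005 F along 0.0635127932145609 side 0.3177540140793387 z -0.8518678221065143 w 0.22531357222347606 t 10.1333
```

View pics/scene7.png

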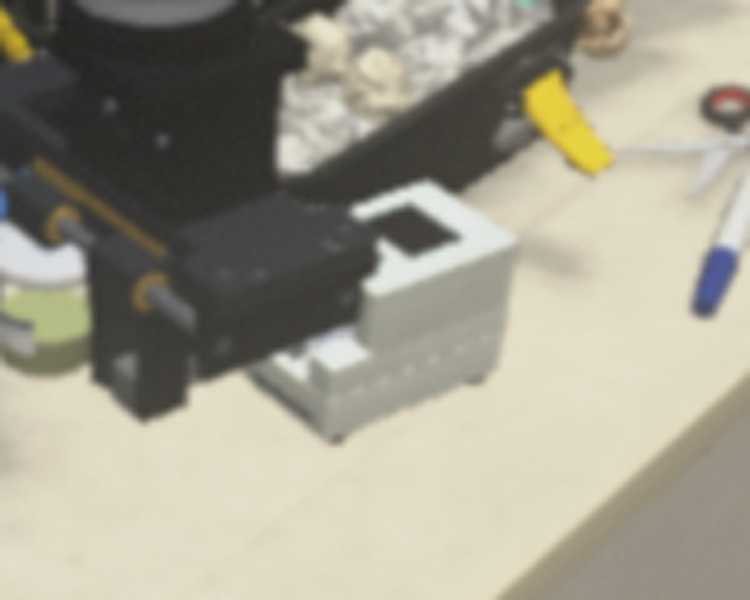

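```bash
python3 -m handwheel '[{"xyz":[-0.17,-0.5,0],"angular":[0.1,0.1,0]},{"xyz":[-0.15,-0.5,0],"angular":[0,0,0]},{"xyz":[-0.15,-0.5,0],"angular":[0,0,0]},{"xyz":[0,0,0],"angular":[0,0,0]}]'
python3 st.py
python3 -m handwheel '[{"xyz":[0,0,-0.1],"angular":[0,0,0]},{"xyz":[0,0,0],"angular":[0,0,0]}]'
python3 st.py
python3 -m handwheel '[{"xyz":[0,0,-0.1],"angular":[0,0,0]},{"xyz":[0,0,0],"angular":[0,0,0]}]'
python3 st.py
```

```text
time: 10.57
position: [0.4962, -0.0699, 0.0435]
tool_rot: [0.197, 1.561, -0.195]
ft_force: [0.7, 0.7, -0.1]
grip_width: 0.227
turn [-0.0641  0.0566 -0.1062]
pos [ 0.4962 -0.0699  0.0435] tip in 27.58378425861611 tip side 0.44807301811407846 head side -0.31853668529562745 mm; axis dz 2.8960451775363745 F along -0.8371174381454332 side 0.4783496995313327 z -0.05814923726512594 w 0.22685805282572516 t 10.5667
time: 10.73
position: [0.4967, -0.0706, 0.0428]
tool_rot: [0.197, 1.56, -0.196]
ft_force: [0.1, -1.3, -0.2]
grip_width: 0.229
turn [-0.0436  0.1311 -0.0573]
pos [ 0.4967 -0.0706  0.0428] tip in 28.072515683607016 tip side 1.0048195394517914 head side 0.3164988008374087 mm; axis dz 2.176072658494073 F along 1.2001825968121742 side 0.4521888935860127 z -0.19183284553849633 w 0.2286070750770904 t 10.7333
time: 10.9
position: [0.4972, -0.0705, 0.042]
tool_rot: [0.197, 1.559, -0.195]
ft_force: [0.5, -0.4, 1.2]
grip_width: 0.226
turn [-0.0239  0.1765 -0.0808]
pos [ 0.4972 -0.0705  0.042 ] tip in 27.91346186833331 tip side 1.476727268826771 head side 0.7506113024728724 mm; axis dz 1.440254461236773 F along 0.2078906206032564 side 0.6131948450627205 z 1.2464550236858973 w 0.22560470270797103 t 10.9
```

```bash
for i in 1; do python3 -m handwheel '[{"xyz":[0,0,-0.1],"angular":[0,0,0]},{"xyz":[0,0,0],"angular":[0,0,0]}]'; done
python3 st.py
python3 -m handwheel '[{"xyz":[0,0,-0.1],"angular":[0,0,0]},{"xyz":[0,0,0],"angular":[0,0,0]}]'
python3 st.py
```

```text
time: 11.07
position: [0.4969, -0.0704, 0.0411]
tool_rot: [0.196, 1.56, -0.196]
ft_force: [-0.1, -0.2, 1.8]
grip_width: 0.229
turn [-0.0033  0.126  -0.0977]
pos [ 0.4969 -0.0704  0.0411] tip in 27.843963685492586 tip side 1.1939000980401433 head side 0.44091576220118767 mm; axis dz 0.5326785263774503 F along 0.2706227508953464 side -0.06451280132060992 z 1.789285301825117 w 0.22936729926493646 t 11.0667
time: 11.23
position: [0.4967, -0.0702, 0.0402]
tool_rot: [0.196, 1.56, -0.196]
ft_force: [-1.0, 0.3, 1.5]
grip_width: 0.224
turn [ 0.0086  0.094  -0.109 ]
pos [ 0.4967 -0.0702  0.0402] tip in 27.726642495643055 tip side 1.0009465256523646 head side 0.22992741466168123 mm; axis dz -0.3892127731381853 F along -0.024782059037297632 side -1.0155848921392672 z 1.4784356642869283 w 0.224204556856083 t 11.2333
```

```bash
for i in 1 ; do python3 -m handwheel '[{"xyz":[-0.1,-0.4,0],"angular":[0,0,0]},{"xyz":[-0.1,-0.4,0],"angular":[0,0,0]},{"xyz":[0,0,0],"angular":[0,0,0]}]'; python3 st.py; python3 -m handwheel '[{"xyz":[-0.1,-0.4,0],"angular":[0,0,0]},{"xyz":[0,0,0],"angular":[0,0,0]}]'; python3 st.py; done
```

```text
time: 11.48
position: [0.4947, -0.0774, 0.0403]
tool_rot: [0.196, 1.56, -0.194]
ft_force: [-0.5, -1.1, 2.7]
grip_width: 0.23
turn [-0.0725  0.1    -0.1863]
pos [ 0.4947 -0.0774  0.0403] tip in 35.21107838277434 tip side 1.0178532375712843 head side 0.12296039451021698 mm; axis dz -0.27419549847042257 F along 1.2260815158351923 side -0.23303702571218995 z 2.7468615672286667 w 0.23002169164343605 t 11.4833
time: 11.65
position: [0.4935, -0.082, 0.0404]
tool_rot: [0.196, 1.561, -0.194]
ft_force: [0.1, -0.6, 2.3]
grip_width: 0.224
turn [-0.0736  0.0938 -0.1667]
pos [ 0.4935 -0.082   0.0404] tip in 39.93400306336412 tip side 1.003832468213546 head side 0.14032936514685324 mm; axis dz -0.23796502038114786 F along 0.5627345294197741 side 0.2234346367598533 z 2.2832228096129037 w 0.22363097225439477 t 11.65
```

```bash
python3 -m handwheel '[{"xyz":[-0.1,-0.4,0.05],"angular":[0,0,0]},{"xyz":[-0.1,-0.4,0],"angular":[0,0,0]},{"xyz":[0,0,0],"angular":[0,0,0]}]'; python3 st.py; python3 -m handwheel '[{"xyz":[-0.1,-0.4,0],"angular":[0,0,-0.1]},{"xyz":[-0.1,-0.4,0],"angular":[0,0,0]},{"xyz":[0,0,0],"angular":[0,0,0]}]'; python3 st.py
```

```text
time: 11.9
position: [0.4911, -0.091, 0.0406]
tool_rot: [0.197, 1.561, -0.194]
ft_force: [-0.6, -0.5, 2.1]
grip_width: 0.228
turn [-0.0843  0.0782 -0.1443]
pos [ 0.4911 -0.091   0.0406] tip in 49.31304152571774 tip side 0.8730520457979171 head side 0.04547471519082402 mm; axis dz 0.010365094933989516 F along 0.6152414682996967 side -0.5044299752296943 z 2.0831917422648556 w 0.2278874319384806 t 11.9
time: 12.15
position: [0.4891, -0.0992, 0.0407]
tool_rot: [0.199, 1.56, -0.195]
ft_force: [-1.1, 0.1, 1.8]
grip_width: 0.226
turn [-0.1543  0.1044 -0.021 ]
pos [ 0.4891 -0.0992  0.0407] tip in 57.68891083474979 tip side 0.8307687075970094 head side 0.2003858429140491 mm; axis dz 0.06392648832927172 F along 0.18298930322801446 side -1.056881538180474 z 1.7658960095467282 w 0.22647961169331943 t 12.15
```

Now 2 mm steps, so I can feel the clip and then the stop.

```bash
python3 -m handwheel '[{"xyz":[-0.05,-0.2,0],"angular":[0,0,0]},{"xyz":[0,0,0],"angular":[0,0,0]}]'; python3 st.py|tail -1; python3 -m handwheel '[{"xyz":[-0.05,-0.2,0],"angular":[0,0,0]},{"xyz":[0,0,0],"angular":[0,0,0]}]'; python3 st.py|tail -1;python3 -m handwheel '[{"xyz":[-0.03,-0.1,0],"angular":[0,0,0]},{"xyz":[0,0,0],"angular":[0,0,0]}]'; python3 st.py|tail -1
```

```text
time: 12.32
position: [0.4885, -0.1012, 0.0407]
tool_rot: [0.2, 1.56, -0.195]
ft_force: [-0.8, 0.4, 0.5]
grip_width: 0.224
pos [ 0.4885 -0.1012  0.0407] tip in 59.80096861897734 tip side 0.7993793519028037 head side 0.1925563153925504 mm; axis dz 0.08358868326341362 F along -0.21761540167976148 side -0.8554178727290234 z 0.4823261292964345 w 0.2240890977517627 t 12.3167
time: 12.48
position: [0.4881, -0.1029, 0.0407]
tool_rot: [0.2, 1.56, -0.194]
ft_force: [-0.7, -1.1, 1.6]
grip_width: 0.227
pos [ 0.4881 -0.1029  0.0407] tip in 61.54439863908449 tip side 0.811293491292813 head side 0.17374076930269391 mm; axis dz 0.10271205471750616 F along 1.2747665007691082 side -0.40604459661207726 z 1.5609522220800478 w 0.22709839687358238 t 12.4833
time: 12.65
position: [0.4878, -0.1038, 0.0407]
tool_rot: [0.2, 1.56, -0.193]
ft_force: [-0.2, 0.9, 2.9]
grip_width: 0.226
pos [ 0.4878 -0.1038  0.0407] tip in 62.4535839440208 tip side 0.8061741333247276 head side 0.13573219771377476 mm; axis dz 0.14168764096173653 F along -0.7980079126936774 side -0.38515195356645515 z 2.8760503220932074 w 0.2262332449252755 t 12.65
```

```bash
python3 -m handwheel '[{"xyz":[-0.03,-0.1,0],"angular":[0,0,0]},{"xyz":[0,0,0],"angular":[0,0,0]}]' >/dev/null; python3 st.py|tail -1; python3 -m handwheel '[{"xyz":[-0.03,-0.1,0],"angular":[0,0,0]},{"xyz":[0,0,0],"angular":[0,0,0]}]'>/dev/null; python3 st.py|tail -1;python3 -m handwheel '[{"xyz":[-0.03,-0.1,0],"angular":[0,0,0]},{"xyz":[0,0,0],"angular":[0,0,0]}]'>/dev/null; python3 st.py|tail -1
```

```text
pos [ 0.4875 -0.1047  0.0407] tip in 63.39349381823989 tip side 0.787695154529268 head side 0.09757470074788906 mm; axis dz 0.14664863588294275 F along -0.38180820576480823 side -0.2998185117188989 z 2.047282738260711 w 0.22819246501287696 t 12.8167
pos [ 0.4872 -0.1056  0.0408] tip in 64.42767100076131 tip side 0.7669894657932562 head side 0.06646886381108756 mm; axis dz 0.15660715557025418 F along -0.5182681446949974 side -0.4709890085942798 z 2.3965415051459225 w 0.23203551633883734 t 12.9833
pos [ 0.4869 -0.1067  0.0408] tip in 65.48226127179781 tip side 0.7747060995133536 head side 0.05558723849326676 mm; axis dz 0.17508274903824117 F along -0.4522872843681858 side -1.5553930461780165 z 2.3213875326093047 w 0.22561404421752257 t 13.15
```

```bash
python3 -m handwheel '[{"xyz":[-0.03,-0.1,0],"angular":[0,0,0]},{"xyz":[0,0,0],"angular":[0,0,0]}]' >/dev/null; python3 st.py|tail -1; python3 -m handwheel '[{"xyz":[-0.03,-0.1,0],"angular":[0,0,0]},{"xyz":[0,0,0],"angular":[0,0,0]}]'>/dev/null; python3 st.py|tail -1
```

```text
pos [ 0.4866 -0.1077  0.0408] tip in 66.58716185934404 tip side 0.7687604006869716 head side 0.04753162301128047 mm; axis dz 0.18347202415909536 F along -1.2146969425099576 side -0.6424098960405812 z 1.4071962196689067 w 0.2260688595390894 t 13.3167
pos [ 0.4864 -0.1088  0.0408] tip in 67.71258455680439 tip side 0.7623413134049518 head side 0.04332351514913298 mm; axis dz 0.17475533104596014 F along -1.1196222967953093 side -1.258932244456699 z 2.1331968793120124 w 0.22455604371243487 t 13.4833
```

```bash
python3 -m handwheel '[{"xyz":[-0.03,-0.1,0],"angular":[0,0,0]},{"xyz":[0,0,0],"angular":[0,0,0]}]' >/dev/null; python3 st.py|tail -1; python3 -m handwheel '[{"xyz":[-0.03,-0.1,0],"angular":[0,0,0]},{"xyz":[0,0,0],"angular":[0,0,0]}]'>/dev/null; python3 st.py|tail -1
```

```text
pos [ 0.486  -0.1099  0.0408] tip in 68.85336787564059 tip side 0.7421809590850194 head side 0.021362027202575178 mm; axis dz 0.18177892779894234 F along -1.8163332341208447 side -0.7787363228838099 z 1.7698817099492885 w 0.2269641374882459 t 13.65
pos [ 0.486  -0.11    0.0408] tip in 68.92126935190835 tip side 0.7432883608569972 head side -0.006927745921062698 mm; axis dz 0.1958728080765776 F along -1.207462024634293 side -0.8463126551157433 z 1.5847297866826062 w 0.2309849757750928 t 13.8167
```

```bash
python3 -m handwheel '[{"xyz":[-0.03,-0.1,0],"angular":[0,0,0]},{"xyz":[0,0,0],"angular":[0,0,0]}]' >/dev/null; python3 st.py|tail -1; python3 -m handwheel '[{"xyz":[-0.03,-0.1,0],"angular":[0,0,0]},{"xyz":[0,0,0],"angular":[0,0,0]}]'>/dev/null; python3 st.py|tail -1
```

```text
pos [ 0.486  -0.11    0.0408] tip in 68.9292631259697 tip side 0.7648341854472962 head side -0.04793076516638857 mm; axis dz 0.24206106267804506 F along -1.7232725809825924 side -0.3782910361594839 z 1.6686638271518368 w 0.22846815342910148 t 13.9833
pos [ 0.4859 -0.1099  0.0409] tip in 68.90266372512386 tip side 0.7892221718197042 head side -0.09727360986130729 mm; axis dz 0.29857290198551795 F along -2.1712542314387204 side -0.5921339060089787 z 1.1975164668357041 w 0.22457531192040153 t 14.15
```

It has stopped advancing at 68.9 mm. The zero rows let the push relax, so I'll read the force during the push itself.

```bash
python3 -m handwheel '[{"xyz":[-0.03,-0.1,0],"angular":[0,0,0]}]' >/dev/null; python3 st.py|tail -1; python3 -m handwheel '[{"xyz":[-0.05,-0.2,0],"angular":[0,0,0]}]'>/dev/null; python3 st.py|tail -1
```

```text
pos [ 0.4859 -0.1101  0.041 ] tip in 69.02887035240431 tip side 0.8022161796835671 head side -0.11529820498040531 mm; axis dz 0.3601352718434758 F along -6.510640572015069 side -1.0292682214417859 z 1.6609630938312183 w 0.22310855454509043 t 14.2333
pos [ 0.4858 -0.1101  0.041 ] tip in 69.06494912324774 tip side 0.8433454463444178 head side -0.15173332739770376 mm; axis dz 0.4166553386826949 F along -9.601230065564849 side -0.89654019915014 z 2.2064504170789228 w 0.22968967145844332 t 14.3167
```

```bash
python3 -m handwheel '[{"xyz":[-0.03,-0.15,0],"angular":[0,0,0]},{"xyz":[-0.03,-0.15,0],"angular":[0,0,0]},{"xyz":[-0.03,-0.15,0],"angular":[0,0,0]}]' >/dev/null; python3 st.py
```

```text
turn [-1.0012  0.3349 -0.3911]
pos [ 0.4857 -0.11    0.0411] tip in 68.98792025010059 tip side 0.9199609460289355 head side -0.30344390106901137 mm; axis dz 0.5324509074521866 F along -5.600864347580658 side -1.385805757290047 z 2.0302288705903706 w 0.2250870557940431 t 14.5667
```

```bash
python3 -m handwheel '[{"xyz":[0,-0.05,0],"angular":[0,0,0]},{"xyz":[0,0,0],"angular":[0,0,0]},{"xyz":[0,0,0],"angular":[0,0,0]},{"xyz":[0,0,0],"angular":[0,0,0]},{"xyz":[0,0,0],"angular":[0,0,0]}]' 5; python3 st.py
python3 - <<'E'
from bench import *
from h import *
d=get_image("wrist"); cv2.imwrite("pics/w8.png",d["pixels"])
E
```

```text
time: 14.98
position: [0.4844, -0.1151, 0.0404]
tool_rot: [0.203, 1.559, -0.183]
ft_force: [0.2, 0.3, 1.0]
grip_width: 0.512
turn [-0.6987  0.244  -0.3172]
pos [ 0.4844 -0.1151  0.0404] tip in 74.26364713499314 tip side 0.8725330337193057 head side -0.23230985947355098 mm; axis dz -0.1857938663149955 F along -0.31334508562033236 side 0.17211823632779596 z 1.0055969071838198 w 0.5122484444238783 t 14.9833
```

View pics/w8.png

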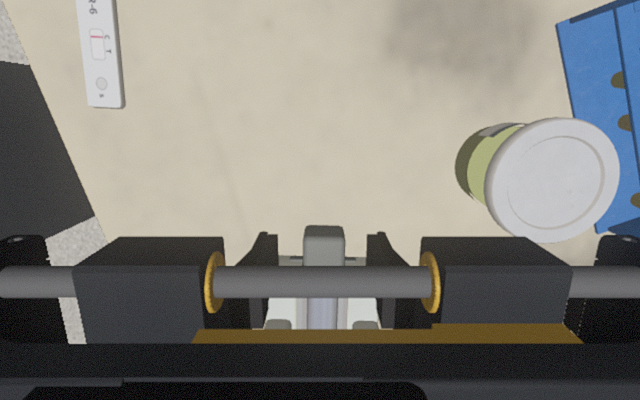

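```bash
python3 -m handwheel '[{"xyz":[0,0,0],"angular":[0,0,0]},{"xyz":[0.13,0.5,0],"angular":[0.4,0,0]},{"xyz":[0,0,0.7],"angular":[0,0,0]},{"xyz":[0,0,1],"angular":[0,0,0]},{"xyz":[0,0,1.5],"angular":[0,0,0]}]'; python3 st.py
python3 -m handwheel '[{"xyz":[0,0,3],"angular":[0,0,0]},{"xyz":[0,0,3],"angular":[0,0,0]},{"xyz":[-0.5,-3,3],"angular":[0,0,0]},{"xyz":[-1,-4,3],"angular":[0,0,0]},{"xyz":[-1,-4,3],"angular":[0,0,0]}]'
python3 -m handwheel '[{"xyz":[-1,-4,0],"angular":[0,0,0]},{"xyz":[-1,-3,0],"angular":[0,0,0]},{"xyz":[0,0,0],"angular":[0,0,0]}]'
python3 - <<'E'
from bench import *
from h import *
for n in ("wrist","scene","top"):
    d=get_image(n); cv2.imwrite(f"pics/{n}9.png",d["pixels"]); np.savez(f"{n}9.npz",K=d["K"],T=d["cam_to_world"])
cv2.imwrite("pics/scene9c.png",cv2.resize(cv2.imread("pics/scene9.png")[130:210,360:450],None,fx=7,fy=7,interpolation=cv2.INTER_CUBIC))
E
```

```text
time: 15.45
position: [0.4831, -0.1095, 0.0715]
tool_rot: [0.211, 1.567, -0.176]
ft_force: [0.6, 0.2, 0.2]
grip_width: 0.575
turn [-1.2705 -0.096  -0.2949]
pos [ 0.4831 -0.1095  0.0715] tip in 69.18054312932102 tip side -1.8578994835521523 head side -2.91933317390353 mm; axis dz 30.932694004292742 F along -0.3778084962302394 side 0.5495318528588111 z 0.18776556675087053 w 0.5750920073428412 t 15.45
time: 15.87
position: [0.4608, -0.1977, 0.2191]
tool_rot: [0.197, 1.569, -0.157]
ft_force: [1.0, -0.8, -0.8]
grip_width: 0.573
time: 16.12
position: [0.4411, -0.2789, 0.231]
tool_rot: [0.192, 1.554, -0.171]
ft_force: [0.7, -0.6, 0.2]
grip_width: 0.574
```

View pics/wrist9.png

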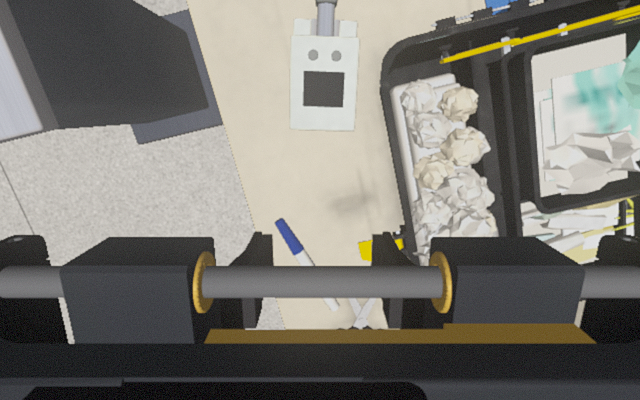

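View pics/scene9c.png

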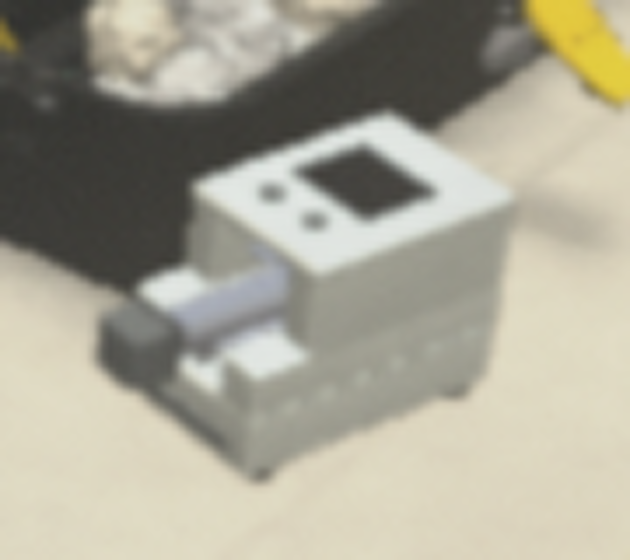

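The rod lies in the V, with its head standing off the front face. I'll move back a little to measure depth and straightness in the wrist picture.

```bash
python3 -m handwheel '[{"xyz":[0.5,2.5,0],"angular":[0,0,0]},{"xyz":[0.3,1.5,0],"angular":[0,0,0]},{"xyz":[0,0,0],"angular":[0,0,0]},{"xyz":[0,0,0],"angular":[0,0,0]}]'
python3 - <<'E'
from bench import *
from h import *
d=get_image("wrist"); cv2.imwrite("pics/w10.png",d["pixels"]); np.savez("w10.npz",K=d["K"],T=d["cam_to_world"])
cv2.imwrite("pics/w10c.png",cv2.resize(d["pixels"][0:180,270:380],None,fx=4.4,fy=3.3,interpolation=cv2.INTER_CUBIC))
cv2.imwrite("pics/w10d.png",cv2.resize(d["pixels"][0:100,280:380],None,fx=6,fy=6,interpolation=cv2.INTER_CUBIC))
E
```

```text
time: 16.6
position: [0.4535, -0.2231, 0.2297]
tool_rot: [0.182, 1.557, -0.151]
ft_force: [-0.2, -0.8, -0.5]
grip_width: 0.581
```

View pics/w10.png

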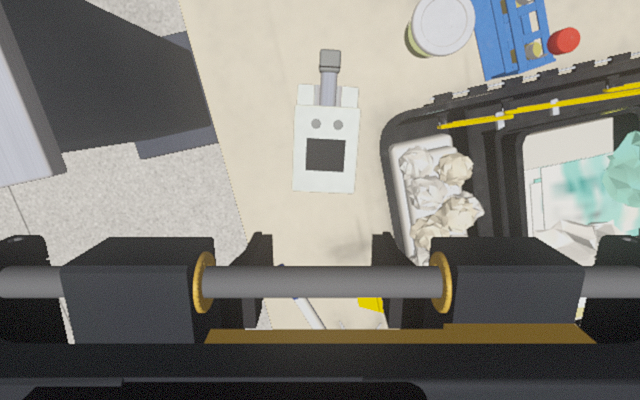

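View pics/w10d.png

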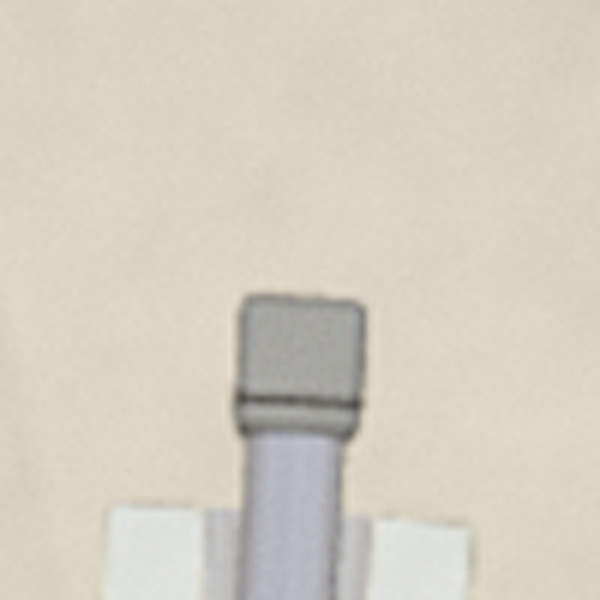

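```bash
python3 - <<'E'
import cv2
i=cv2.imread("pics/w10.png")
cv2.imwrite("pics/w10e.png",cv2.resize(i[75:205,280:375],None,fx=4.5,fy=4.5,interpolation=cv2.INTER_CUBIC))
E
```

```text
(no output)
```

View pics/w10e.png

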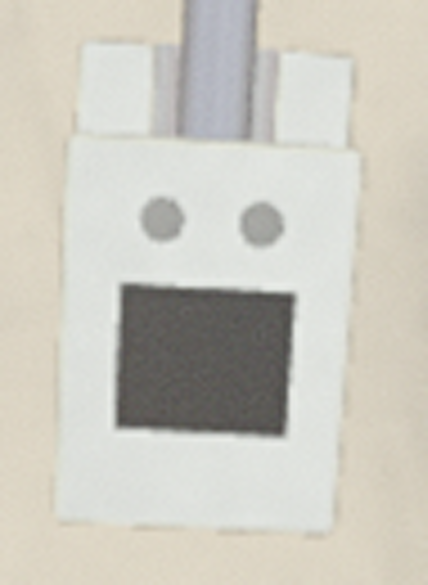

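```bash
python3 - <<'E'
from h import *
np.set_printoptions(precision=4,suppress=True)
z=np.load("w10.npz"); d={"K":z["K"],"cam_to_world":z["T"]}
M=[[-.03,.03,.074],[-.03,-.03,.074],[.05,.03,.074],[.05,-.03,.074]]
u=[uc(x,y,280,75,4.5) for x,y in [(360,150),(69,137),(333,533),(57,522)]]
p,r=fit([(d,u,M)],[.467,-.178,-1.816]); print("reader",p,r.round(2).tolist())
a=np.array([np.cos(p[2]),np.sin(p[2])]); n=np.array([-a[1],a[0]]); mo=p[:2]-.05*a
loc=lambda uv,h:(lambda q:np.array([(q-mo)@a,(q-mo)@n])*1e3)(onplane(d,uv,h)[:2])
for nm,x,y,h in [("rear L",242,297,.055),("rear R",364,300,.055),("front L",236,432,.055),("front R",356,434,.055)]:
    print(nm,loc(uc(x,y,280,0,6),h))
for nm,x,y in [("rod L near",246,440),("rod R near",344,440),("rod L far",240,590),("rod R far",337,590)]:
    print(nm,loc(uc(x,y,280,0,6),.045))
print("cheek front",loc(uc(108,505,280,0,6),.055),loc(uc(470,523,280,0,6),.055))
E
```

```text
reader [ 0.4676 -0.1806 -1.8297] [[1.1, -0.59], [-1.2, -0.94], [0.89, 1.08], [-0.77, 0.75]]
rear L [-29.8901  -8.8506]
rear R [-30.3469   9.7142]
front L [-10.4983  -8.9017]
front R [-11.0804   9.6249]
rod L near [-10.4554  -7.3347]
rod R near [-11.1898   8.2421]
rod L far [12.4788 -7.2594]
rod R far [11.7453  8.4205]
cheek front [  1.1434 -28.3184] [ 1.1634 28.1674]
```

```bash
python3 - <<'E'
from h import *
np.set_printoptions(precision=4,suppress=True)
z=np.load("scene9.npz"); d={"K":z["K"],"cam_to_world":z["T"]}
# predicted rod outline in scene, reader from scene fit
p=(.4661,-.1766,-1.8145)
b=[[x-.05,y,h] for x in (-.031,-.011) for y in (.01,-.01) for h in (.055,.035)]
i=cv2.imread("pics/scene9.png"); f=7
c=cv2.resize(i[130:210,360:450],None,fx=f,fy=f,interpolation=cv2.INTER_CUBIC)
for q in proj(d,w(*p,b)): cv2.circle(c,(int((q[0]-360+.5)*f),int((q[1]-130+.5)*f)),3,(0,0,255),-1)
q=proj(d,w(*p,[[-.061,0,.053],[-.03,0,.053]]))
q=[tuple(int(v) for v in (k-[360,130]+.5)*f) for k in q]; cv2.line(c,q[0],q[1],(0,255,0),1)
a=cv2.imread("pics/scene0.png"); 
cv2.imwrite("pics/chk.png",c)
x=np.vstack([a[140:260,270:420],i[140:260,270:420]]); cv2.imwrite("pics/cmp.png",cv2.resize(x,None,fx=2.5,fy=2.5))
E
```

```text
(no output)
```

View pics/chk.png

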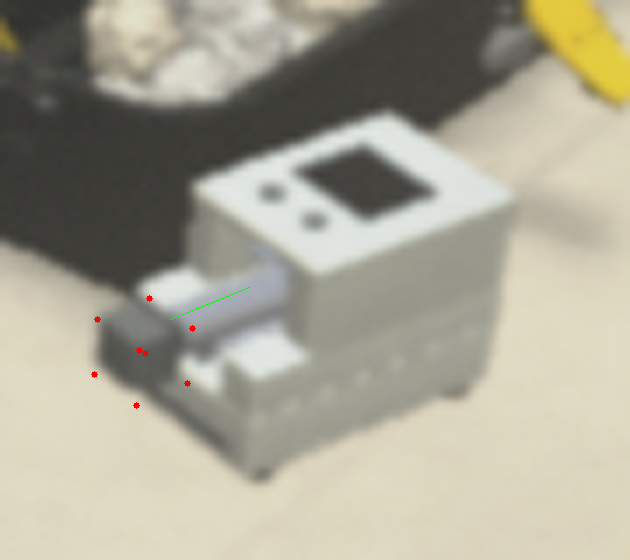

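View pics/cmp.png

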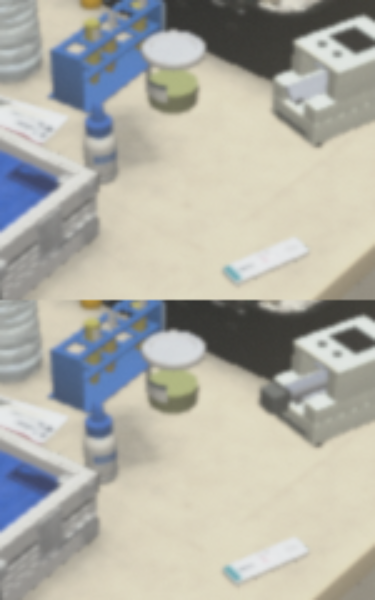

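```bash
python3 - <<'E'
from h import *
from bench import *
z=np.load("scene9.npz"); d={"K":z["K"],"cam_to_world":z["T"]}
i=get_image("scene")["pixels"].astype(float)
for k in range(7): i+=get_image("scene")["pixels"]
i=(i/8).astype(np.uint8)
M=[[-.03,.03,.074],[-.03,-.03,.074],[.05,.03,.074],[.05,-.03,.074]]
f=14; ox,oy=368,143
c=cv2.resize(i[oy:oy+56,ox:ox+54-0],None,fx=f,fy=f*.75,interpolation=cv2.INTER_CUBIC)
S=lambda q:(int((q[0]-ox+.5)*f),int((q[1]-oy+.5)*f*.75))
p=(.4661,-.1766,-1.8145)
for b,col in (([[x-.05,y,h] for x in (-.031,-.011) for y in (.01,-.01) for h in (.055,.035)],(0,0,255)),(M+[[-.05,.03,.0552],[-.05,-.03,.0552],[-.03,-.03,.0552],[-.05,-.03,0.003],[-.05,.03,.003]],(0,200,0))):
    for q in proj(d,w(*p,b)): cv2.circle(c,S(q),3,col,-1)
cv2.imwrite("pics/chk2.png",c)
E
```

```text
(no output)
```

View pics/chk2.png

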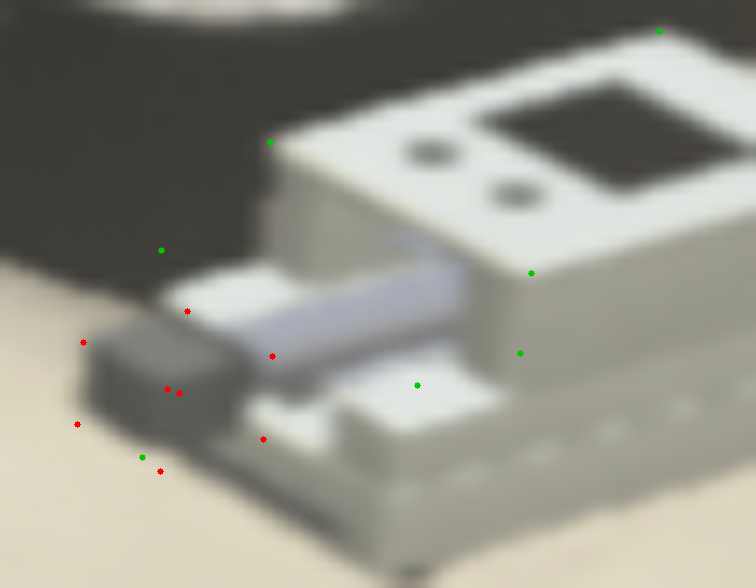

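```bash
python3 - <<'E'
from h import *
from bench import *
z=np.load("scene9.npz"); d={"K":z["K"],"cam_to_world":z["T"]}
ims=[get_image("scene")["pixels"].astype(float) for k in range(8)]
i=np.mean(ims,0).astype(np.uint8)
f=20; ox,oy=374,158
c=cv2.resize(i[oy:oy+34,ox:ox+38],None,fx=f,fy=17,interpolation=cv2.INTER_CUBIC)
S=lambda q:(int((q[0]-ox+.5)*f),int((q[1]-oy+.5)*17))
p=(.4661,-.1766,-1.8145)
t=np.linspace(0,2*np.pi,60)
for pitch,col in ((0,(0,0,255)),(.03,(0,160,0))):
    H=[]
    for x in (-.0105,.018):
        ring=np.c_[np.full(60,x-.05),.008*np.cos(t),.045+.008*np.sin(t)+ (.03-x)*pitch]
        H.append(proj(d,w(*p,ring)))
    h=cv2.convexHull(np.vstack(H).astype(np.float32))[:,0]
    cv2.polylines(c,[np.array([S(q) for q in h])],True,col,1)
cv2.imwrite("pics/chk3.png",c)
E
```

```text
(no output)
```

View pics/chk3.png

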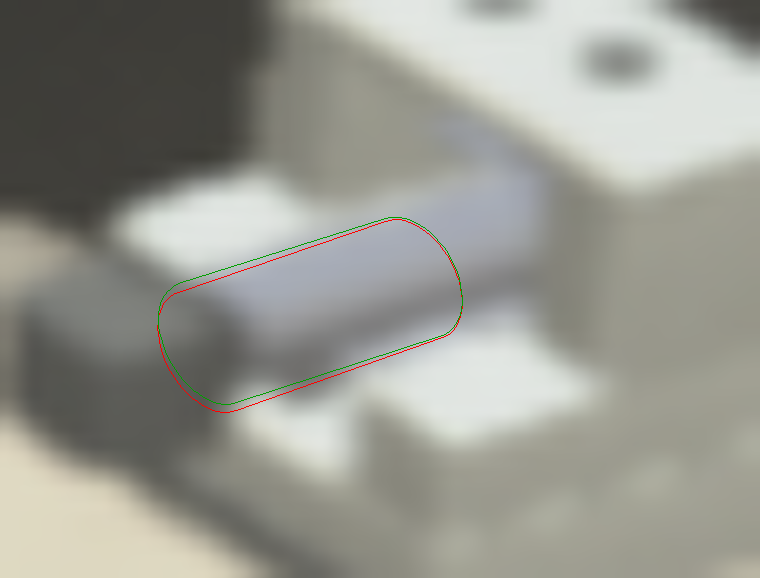

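```bash
python3 -c "
from bench import *
s=get_state(); print(s['time'],s['position'],s['ft_force']); print(close_job())"
```

```text
17.45 [ 0.45307301 -0.22492346  0.2296496 ] [-0.01707112  0.29279488  0.40228301]
the job is handed in; nothing more can be done
None
```

The rod is in the reader, against what I take to be the back stop, and I handed the job in at about 17.5 s. No verdict was reported.

**What I did:** I gripped the rod by its head at 25 N, lifted it and laid it in the V. Then I slid it under the clip until it stopped dead with the tip about 69 mm in. I pressed it there with about 6 to 10 N measured at the wrist (limit 20 N), let go and backed the gripper well clear.

**Last checks:**
- **Straightness:** the wrist picture puts the rod about 0.5 mm off the V's axis and straight to about 0.005 rad. The scene picture shows no tilt, within about one pixel.
- **Depth:** the wrist picture puts the tip about 69 mm in, give or take 1.5 mm. That agrees with where it stopped under load.
- **Other objects:** the bottle, cup and card look unmoved, and the robot touches nothing.

**Checks that disagreed or were left open:**
- The scene camera alone puts the rod about 4 mm deeper. I trusted the wrist picture and the arm's own position over it.
- When the fingers opened, the arm sprang about 5 mm forward, towards the stop. The rod's depth looked unchanged afterwards.
- I did not press the rod a second time after letting go, so that it still touches the stop is inferred from its depth, not felt.

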